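# Sort red-capped vials through the carousel chute

### The job

Fit the loose turning knob fully down on the carousel's flatted shaft, and turn the carousel until the red compartment is squarely under the chute. Then tip all three red-capped vials from their pour tray down the chute so that they end in the red compartment, and stand the empty tray upright on the bench again, leaving the knob on the shaft. Leave the tray of yellow-capped vials, the tube rack, the white bottle and the steel dish where they are.

Things in the scene. Friction and masses are not known exactly. Their poses are not given: they have to be found in the camera images.
- knob: Loose knob, 60 mm high, ~90 g, upright, any yaw. Black hub 42 mm dia, 28 high; on it an orange grip bar 16 mm thick along x, 44 long along y, from 28 to 60 mm up. Below, a D-shaped blind bore on the axis: 26 mm dia, 22 deep, flat 7.3 mm from the axis on the +x side (white mark on the hub's top on that side). Origin: centre of the underside.
- shaft_seat (a point): On the carousel's axis, 80 mm above the bench, where the knob's underside rests when home: top of a black collar 38 mm dia. From here a steel D shaft rises 19 mm: 24 mm dia, top 7 mm tapered to 15 mm, flat 6.5 mm from the axis on this +x side. Axes turn with the carousel. Seated: knob origin here, knob x along this x (play up to 0.2 rad either way).
- carousel (a joint): Carousel angle, rad, growing anticlockwise from above; 0 = red compartment exactly under the chute. Starts at 0.6 to 2.6; turns without stops either way and stays where left (about 0.05 N m friction).
- red_bin (a point): On the floor of the red compartment, 95 mm from the carousel's axis; x and y run level along its two dividers, which meet at the axis, 67 mm from here in -x and -y. Carousel: four quarter bins (red, yellow, green, blue anticlockwise), 134 mm radius, walls 40 mm, under a fixed clear cover 284 mm square, top 76 mm above the bench, open only beneath the chute.
- chute_outlet (a point): On the fixed sorter: centre of the chute's outlet, 76 mm above the bench, 95 mm from the carousel's axis. Its y axis points level outward from the carousel's axis, uphill along the chute. A white stop plate stands between outlet and axis, 61 mm from the axis, up to 149 mm above the bench.
- chute_top (a point): On the fixed sorter: middle of the upper end of the chute's floor, about 184 mm above the bench, 230 mm from the carousel's axis; axes as chute_outlet. The chute is a straight open trough falling at 45 degrees from here towards the carousel (-y), 76 mm wide inside, 150 mm long, side walls 34 mm high; upper end open.
- red_tray: White pour tray, ~0.14 kg, with the three red-capped vials lying across it. Origin: underside, middle; x to the open mouth. Floor 84 mm long, rising 15 degrees to the mouth, 58 wide outside; lip 39 mm ahead of the origin, 28 up. Side walls 26 mm high. Tipped mouth down 60 degrees it empties. It and yellow_tray swap places.
- red_tray_grip (a point): Where to pinch the red tray's grey handle: 68 mm behind (-x) the tray's origin, 71 mm up; axes as the tray's. The handle is a plate 10 mm thick, 36 wide along y, rising behind the back wall and leaning 25 degrees back from vertical (away from the mouth), 36 mm free below and 22 mm above this point along its lean.
- yellow_tray: The same kind of tray with two yellow-capped vials; not to be disturbed.
- red_vial1: Red-capped vial, a cylinder 13 mm in diameter and 46 mm long along its own y, 12 g. Origin: its middle.
- red_vial2: Second red-capped vial, the same.
- red_vial3: Third red-capped vial, the same.
- tube_rack: White rack with capped sample tubes, 60 x 156 x 96 mm, not to be disturbed. Origin: centre of the underside.
- wash_bottle: White bottle, 60 mm in diameter, 150 mm high, not to be disturbed. Origin: centre of the underside.
- steel_dish: Steel dish, 100 mm in diameter, 35 mm high, not to be disturbed. Origin: centre of the underside.
Things that resemble listed ones, but are neither listed nor needed, are in the scene too. Several things have the shape of the knob; the one meant has the colours described above.

How it is judged:
By the outcome, as a careful person would: the job done as asked, in the order asked, and still so for the second after the job is handed in, with the robot touching nothing.
It also fails if it takes over 72 s, if anything falls off the work surface, if the arm or the gripper's body presses on something with over 40 N, if the wrist force passes 120 N, or if a joint passes its speed limit or range.

### The arm

A 6-joint arm with a two-finger parallel gripper is mounted at the origin on the work surface. World frame = base frame: x ahead of the robot, y to its left, z up, the work surface at z = 0. Lengths are in m, angles in rad, forces in N, time in s.
With the tool pointing down it reaches from about 0.325 to 0.9 m from the base axis. Payload 6.1 kg.
Tool frame: the origin (TCP) lies between the finger pads; the fingertips stand 22 mm ahead of it and the grasp point (between the pads) lies 3 mm ahead of it; y points along the fingers, x is the direction in which the jaws open and shut, and the axes are right-handed (so a half turn about y gives the same grasp; the last joint's range is limited). The gripper opens to 85 mm and grips with 20 to 120 N. Pads are 22 mm wide; open, the fingers measure 114 mm over their backs; the gripper's body (76 mm by 85 mm) begins 54 mm behind the grasp point. The pads swing forward as they close: fully open they stand 13 mm farther back than shut.
Start: joints at [1.07, 0.22, 1.526, -0, 1.395, -0.126], TCP at [0.229, 0.582, 0.253] pointing down, gripper open.
Joint ranges: [-2.98, 2.98], [-0.91, 2.08], [0.09, 2.57], [-1.24, 4.39], [0.2, 2.65], [-2.68, 2.68]. Speed limits (rad/s): [2.57, 2.57, 3.01, 3.14, 3.14, 3.14].

### API

Orientations are given as a unit quaternion [w, x, y, z].
In Python, from bench import manip gives the robot as it stands. The module is installed in compiled form; this text tells all that it offers.
- The arm moves only by the shell command python3 -m inch 'ROWS'. ROWS is JSON, one flat list of numbers, 5 for each row, row after row: the shift along the world's x, y, z in cm, then the turn about the world's z in rad, then the closure, from 0 (fully open) to 1 (shut). In form: [dx, dy, dz, yaw, jaw, dx, dy, dz, yaw, jaw, ...]. A call has 1 to 20 rows; each row is the pose to reach, as a shift and turn from the pose commanded when the call began; what a row does not reach only later rows make up. A row lasts 1/8 s, in which the tool goes at most 62.5 mm and 10.7 degrees, less where a joint would pass 70% of its speed; a pose out of reach is approached as far as the arm can. A call with a gripper value outside its range is refused whole. The fingers move at their own pace and stop on an object; the grip force is fixed at half the most. Time passes only in rows, so rows that repeat a pose let the fingers close. It gives the time, the measured TCP pose, the force and the opening at its end, in the units of the state.
- manip.sense(): the state, without advancing time (a new reading comes with each control period).
- manip.capture(name): name is "side" or "top" or "wrist"; returns the picture (480x640x3 uint8, red, green, blue); there is no depth.
- manip.camera_model(name): a dict with "fx", "fy", "cx", "cy" (pixels), "R" (3x3) and "t" (3): a world point X has camera coordinates R X + t; the wrist camera has in their place "hand_eye" (4x4, takes a point from camera to tool coordinates, whose origin is the TCP and whose axes are the tool frame's). Camera axes: x right, y down, z forward; pixel columns grow to the right and rows downward; lengths in m; the calibration is good to about 2 mm. A picture is of the moment at which its call begins: read the wrist's pose just before it. camera_model takes no time and is no camera call.
- manip.job_done(): hands the job in, once; it reports no verdict.
The state is a dict: "clock": time; "joint_positions": joint angles; "joint_velocities": joint speeds; "tau": joint torques, N m; "eef_pos": TCP position; "orientation": TCP orientation; "ft_force": force on the tool from outside, world axes, zero at the start; "ft_torque": the same for the moment, N m; "finger_gap": opening from 0.0 (shut) to 1.0 (fully open).
Only numpy, scipy, OpenCV 4.12 (cv2) and the standard library are available. Lean on these libraries where they do the work, as an engineer would, in place of code of your own. Each camera call takes 0.05 s, during which the arm holds its last target.

## Working session

There is one attempt and no reset: what is moved stays moved. The work goes in short steps, Python scripts to look and compute and a shell command to move; the robot and the scene stay as the last step left them, time stands still between calls to the robot, and variables do not carry over. Pictures are saved under pics/ and viewed, and the job is handed in when it is done.

```bash
mkdir -p pics; ls
python3 - <<'E'
from bench import manip
import cv2
s=manip.sense();print(s)
for n in ("top","side","wrist"):
    im=manip.capture(n);cv2.imwrite(f"pics/{n}0.png",im[:,:,::-1]);m=manip.camera_model(n);print(n,m)
E
```

```text
pics
{'clock': 0.0, 'joint_positions': array([ 1.06990546e+00,  2.21205159e-01,  1.52762807e+00,  1.25587809e-05,
        1.39470523e+00, -1.26110522e-01]), 'joint_velocities': array([-4.66184345e-04, -1.25331736e-03, -6.39435232e-04, -4.02442678e-04,
       -8.65037223e-05, -2.99193382e-04]), 'tau': array([ 1.84676846e-04, -4.96886551e+01, -3.89403212e+01, -4.90441334e-05,
        1.10626488e-02, -4.02922274e-05]), 'eef_pos': array([0.22852287, 0.5811114 , 0.25220322]), 'orientation': array([-0.58408592,  0.58470358,  0.39748361, -0.39871311]), 'ft_force': array([-0.05757468,  0.59544662, -0.44441512]), 'ft_torque': array([ 0.07479879,  0.05934647, -0.05094971]), 'finger_gap': 0.9962130880533079}
top {'fx': 579.4065191212836, 'fy': 579.4065191212836, 'cx': 320.99840495798406, 'cy': 239.29617714666037, 'R': array([[ 0.01372933, -0.99989959,  0.00350802],
       [-0.99410345, -0.01402698, -0.10752475],
       [ 0.10756316, -0.00201109, -0.99419622]]), 't': array([-0.03326837,  0.57309497,  1.29149472])}
side {'fx': 510.66482040231034, 'fy': 510.66482040231034, 'cx': 320.6994087672975, 'cy': 239.55113778678404, 'R': array([[ 0.81619105, -0.57778074,  0.00126291],
       [-0.39724555, -0.56274596, -0.72492273],
       [ 0.41955709,  0.59117375, -0.68882904]]), 't': array([-0.46927241,  0.3077474 ,  1.0309981 ])}
wrist {'fx': 382.36460105879803, 'fy': 382.36460105879803, 'cx': 322.64776279690125, 'cy': 230.00166560128088, 'hand_eye': array([[ 9.99999839e-01, -2.93354736e-04,  4.85121617e-04,
        -8.71034827e-05],
       [-5.47424416e-04, -2.77171861e-01,  9.60820202e-01,
        -1.20547430e-01],
       [-1.47399095e-04, -9.60820313e-01, -2.77171977e-01,
         6.91440848e-02],
       [ 0.00000000e+00,  0.00000000e+00,  0.00000000e+00,
         1.00000000e+00]])}
```

View pics/top0.png

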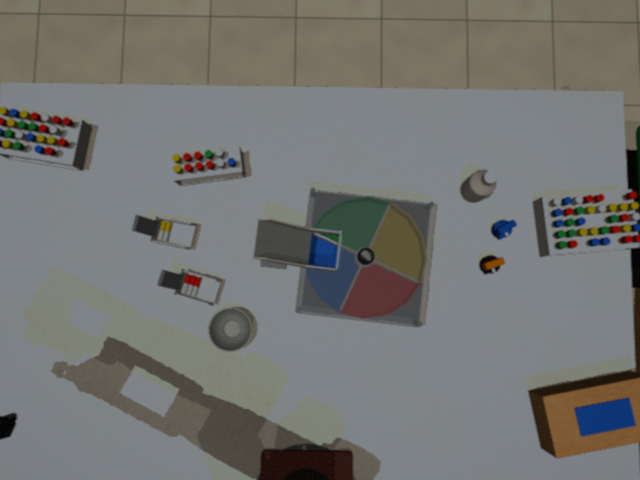

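View pics/side0.png

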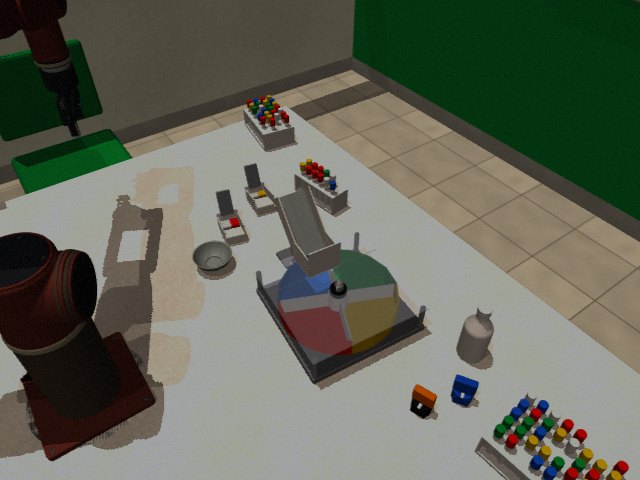

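View pics/wrist0.png

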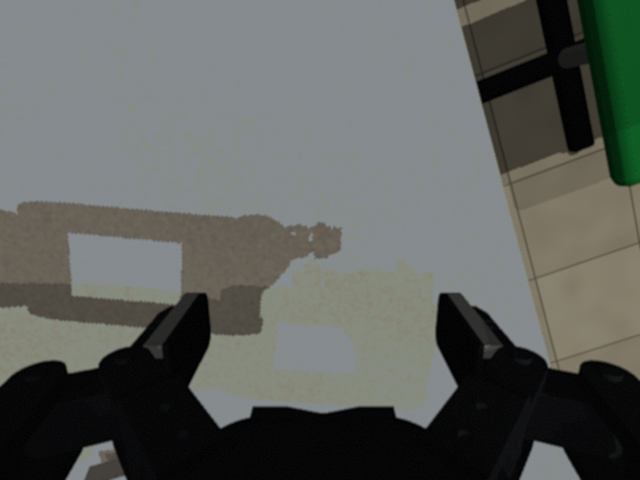

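```bash
cat > h.py <<'E'
import numpy as np, cv2
from bench import manip
from scipy.spatial.transform import Rotation as Rn
M={n:manip.camera_model(n) for n in("top","side","wrist")}
def ext(n,pose=None):
    m=M[n]
    if n!="wrist": return np.array(m["R"]),np.array(m["t"])
    p,q=pose; R=Rn.from_quat([q[1],q[2],q[3],q[0]]).as_matrix()
    T=np.eye(4);T[:3,:3]=R;T[:3,3]=p
    C=np.linalg.inv(T@np.array(m["hand_eye"]));return C[:3,:3],C[:3,3]
def proj(X,n,pose=None):
    R,t=ext(n,pose);c=np.atleast_2d(X)@R.T+t;m=M[n]
    return np.c_[m["fx"]*c[:,0]/c[:,2]+m["cx"],m["fy"]*c[:,1]/c[:,2]+m["cy"]]
def ray(uv,n,pose=None):
    R,t=ext(n,pose);m=M[n];d=np.array([(uv[0]-m["cx"])/m["fx"],(uv[1]-m["cy"])/m["fy"],1.])
    return -R.T@t,R.T@d/np.linalg.norm(d)
def atz(uv,n,z,pose=None):
    o,d=ray(uv,n,pose);return o+d*(z-o[2])/d[2]
def tri(obs):
    A=np.zeros((3,3));b=np.zeros(3);L=[]
    for a in obs:
        o,d=ray(*a);P=np.eye(3)-np.outer(d,d);A+=P;b+=P@o;L.append((o,d))
    X=np.linalg.solve(A,b);return X,[np.linalg.norm((np.eye(3)-np.outer(d,d))@(X-o)) for o,d in L]
def snap(n,name):
    s=manip.sense();pose=(s["eef_pos"],s["orientation"]);im=manip.capture(n)
    cv2.imwrite(f"pics/{name}.png",im[:,:,::-1]);np.savez(f"pics/{name}.npz",p=pose[0],q=pose[1]);return im,pose
def lp(name):
    d=np.load(f"pics/{name}.npz");return d["p"],d["q"]
def crop(src,x0,y0,w,h,k,out):
    im=cv2.imread(f"pics/{src}.png")[y0:y0+h,x0:x0+w];cv2.imwrite(f"pics/{out}.png",cv2.resize(im,None,fx=k,fy=k,interpolation=cv2.INTER_CUBIC))
E
python3 - <<'E'
from h import *
crop("top0",440,160,150,130,5,"c_top_knob")
crop("side0",370,290,200,150,4,"c_side_knob")
crop("top0",130,180,200,140,4,"c_top_tray")
crop("side0",180,150,200,150,4,"c_side_tray")
s=manip.sense();q=s["orientation"];print(Rn.from_quat([q[1],q[2],q[3],q[0]]).as_matrix().round(4))
E
```

```text
[[ 3.661e-01 -7.000e-04 -9.306e-01]
 [ 9.306e-01 -1.300e-03  3.661e-01]
 [-1.500e-03 -1.000e+00  2.000e-04]]
```

View pics/c_top_knob.png

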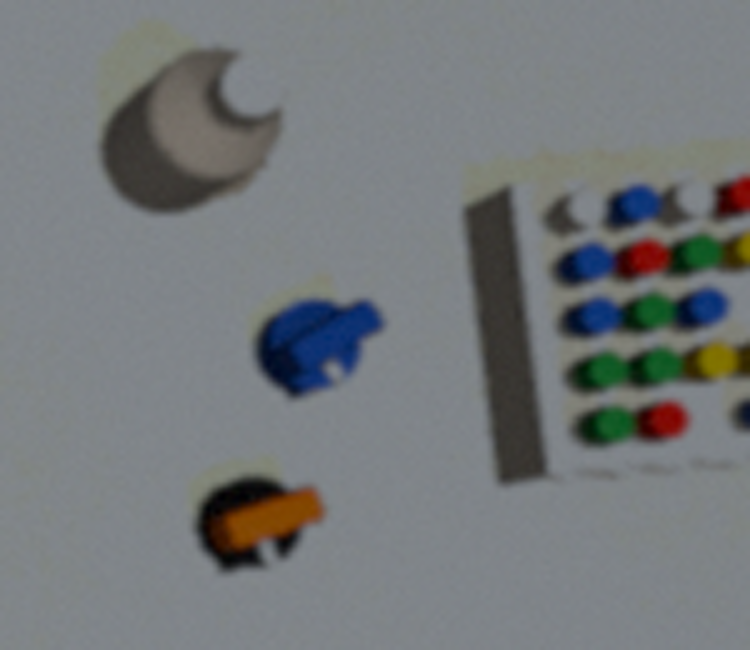

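View pics/c_side_knob.png

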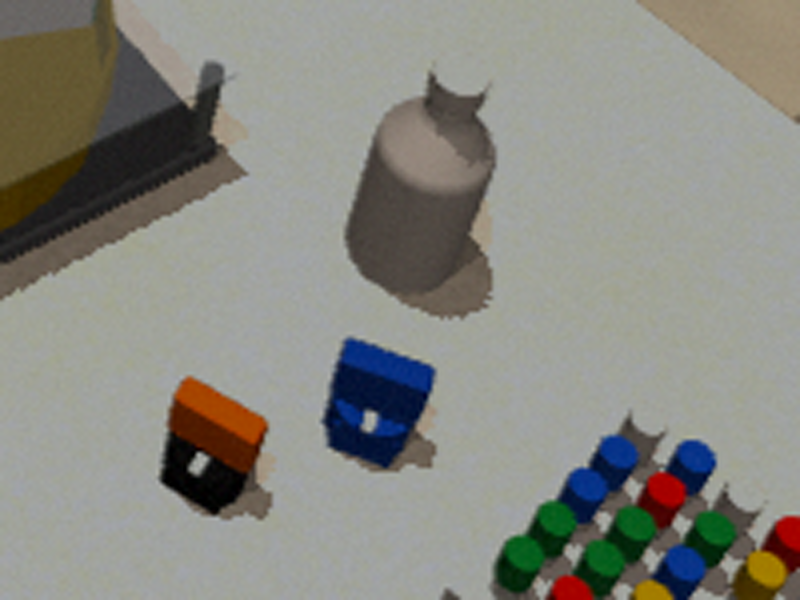

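View pics/c_top_tray.png

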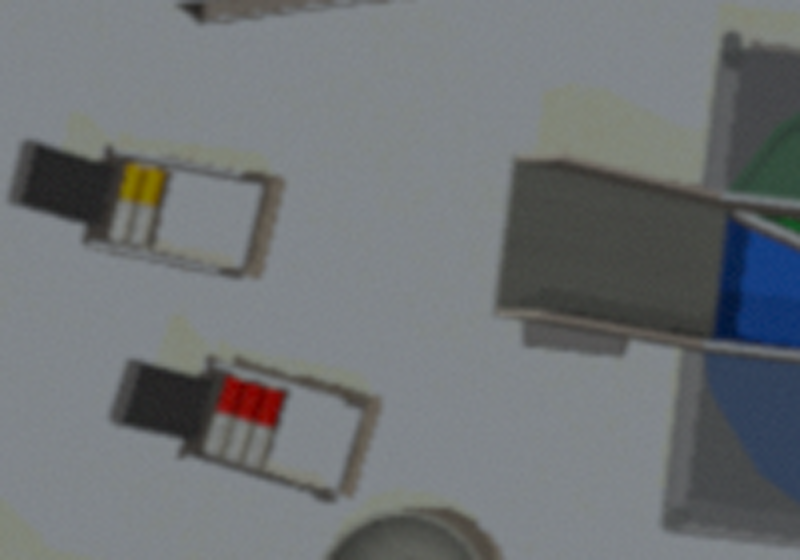

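View pics/c_side_tray.png

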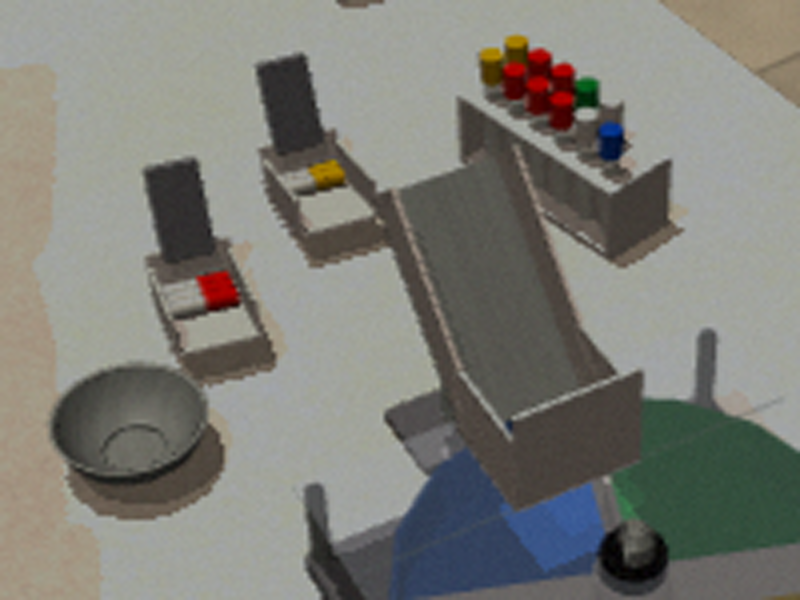

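Run:
```python
from h import *
print("knob hub",atz((489.4,265),"top",0.014))
print("bar top ends", atz((440+318/5,160+502/5),"top",.06))
# side: bar top centre crop (217,410)/4
sb=(370+217/4,290+410/4); print("side bar top",atz(sb,"side",.06))
# axis: shaft top in top/side
print("axis top",atz((366,256.5),"top",.09),"side",atz((338,289),"side",.09))
# chute upper end corners: top crop (515,158),(497,312) walls' tops; side crop
tl=(130+515/4,180+158/4);tr=(130+497/4,180+312/4)
sl=(180+490/4,150+150/4);sr=(180+385/4,150+192/4)
print(tri([(tl,"top"),(sl,"side")]),tri([(tr,"top"),(sr,"side")]))
# tray handle top corners
for nm,a,b,c,d in (("red",(133,360),(112,420),(195,160),(148,170)),("yel",(30,142),(10,203),(303,57),(258,66))):
  for p,q in((a,c),(b,d)):
    print(nm,tri([((130+p[0]/4,180+p[1]/4),"top"),((180+q[0]/4,150+q[1]/4),"side")]))
# tray lip corners red
for p in ((378,398),(346,497)): print("lip",atz((130+p[0]/4,180+p[1]/4),"top",.03))
```

```text
knob hub [ 0.52126943 -0.41396344  0.014     ]
bar top ends [ 0.52885398 -0.43226075  0.06      ]
side bar top [ 0.52240846 -0.4127203   0.06      ]
axis top [ 0.53088696 -0.12348956  0.09      ] side [ 0.52716086 -0.13251105  0.09      ]
(array([0.59406807, 0.10107364, 0.19056028]), [np.float64(0.0005237680354611276), np.float64(0.0005237680354612956)]) (array([0.51983231, 0.10637906, 0.1893233 ]), [np.float64(0.003368480430052204), np.float64(0.0033684804300524326)])
red (array([0.49611094, 0.31497259, 0.09054196]), [np.float64(0.000794850817054948), np.float64(0.0007948508170550657)])
red (array([0.46469763, 0.32444758, 0.09021611]), [np.float64(0.002014108875458896), np.float64(0.002014108875458961)])
yel (array([0.6144629 , 0.37639056, 0.09031228]), [np.float64(0.0008013041151412448), np.float64(0.0008013041151413023)])
yel (array([0.58166615, 0.38493862, 0.09096568]), [np.float64(0.0019376707188915392), np.float64(0.0019376707188915577)])
lip [0.47890676 0.19207331 0.03      ]
lip [0.42294951 0.20834132 0.03      ]
```

```bash
python3 -m inch '[15,-35,2,-0.46,0,15,-35,2,-0.46,0,15,-35,2,-0.46,0,15,-35,2,-0.46,0,15,-35,2,-0.46,0,15,-35,2,-0.46,0,15,-35,2,-0.46,0,30,-71,2,-0.92,0,30,-71,2,-0.92,0,30,-71,2,-0.92,0,30,-71,2,-0.92,0,30,-71,2,-0.92,0,30,-71,2,-0.92,0,30,-71,2,-0.92,0,30,-71,2,-0.92,0,30,-71,2,-0.92,0]'
python3 - <<'E'
from h import *
snap("wrist","w1"); s=manip.sense();print(s["clock"],s["eef_pos"],s["joint_positions"].round(3))
E
```

```text
clock: 2.15
eef_pos: [0.5285, -0.1265, 0.2731]
orientation: [0.701, -0.7, -0.098, 0.098]
ft_force: [0.8, -0.7, -0.6]
finger_gap: 1.0
2.2 [ 0.52855112 -0.12644633  0.27327158] [-0.38   0.012  1.716  0.     1.414 -0.658]
```

View pics/w1.png

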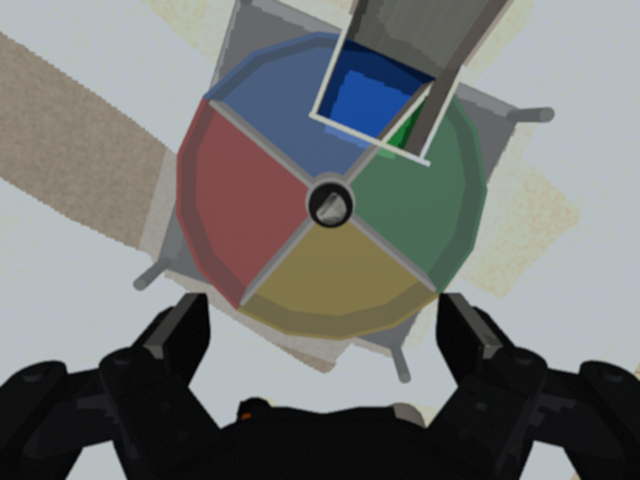

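Run:
```python
from h import *
crop("w1",290,165,80,80,9,"c_w1")
crop("w1",290,0,200,180,4,"c_w1b")
```

```text
(no output)
```

View pics/c_w1.png

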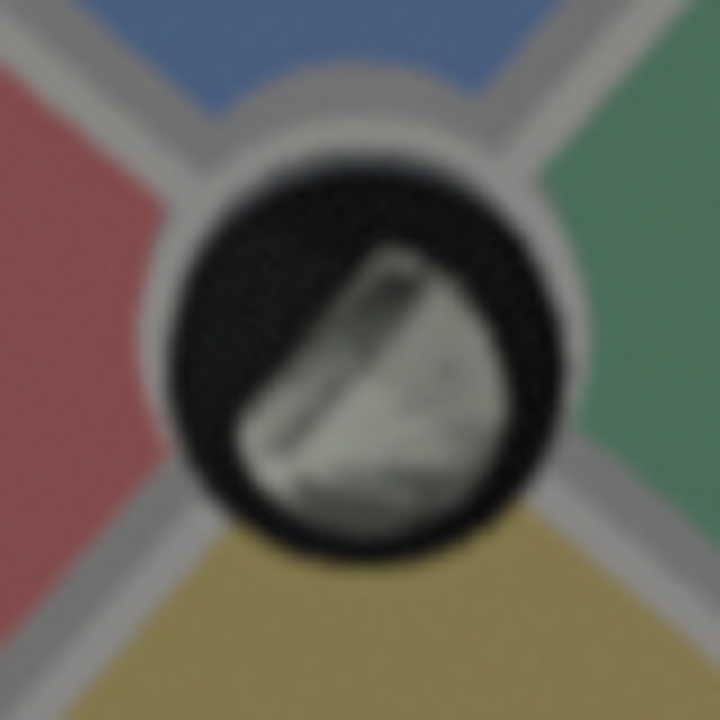

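View pics/c_w1b.png

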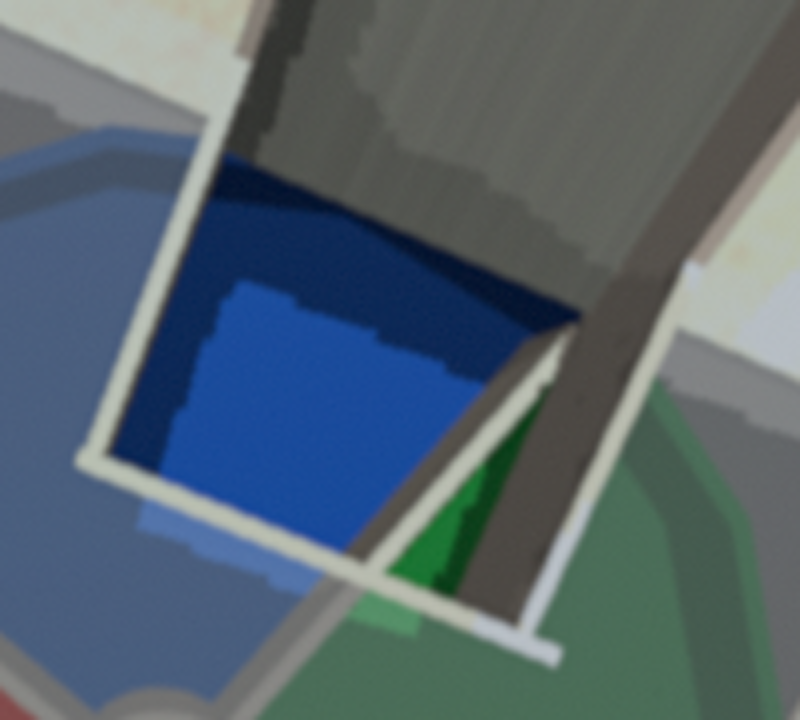

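Run:
```python
from h import *
P=lp("w1")
f=lambda uv,z:atz(uv,"wrist",z,P)
c=f((290+367/9,165+358/9),.08);print("axis",c)
print("axis check tri",tri([((330.8,204.8),"wrist",P),((366,257),"top")]))
ang=lambda a,b:np.degrees(np.arctan2(*(b-a)[[1,0]]))
a=f((290+235/9,165+430/9),.08);b=f((290+390/9,165+245/9),.08);print("flat dir",ang(a,b),"dist",np.cross((b-a)[:2]/np.linalg.norm((b-a)[:2]),(c-a)[:2]))
# divider outer ends
for nm,uv in (("RB",(211,104)),("RY",(243,302)),("YG",(434,289))):
  for z in(.04,.05): print(nm,ang(c,f(uv,z)),np.linalg.norm((f(uv,z)-c)[:2]))
p=f((290+90/4,457/4),.149);q=f((290+555/4,655/4),.149);print("stop",p,q,ang(p,q),np.linalg.norm(q-p))
# rails tops
```

```text
axis [ 0.53556508 -0.12298742  0.08      ]
axis check tri (array([ 0.53391476, -0.12511609,  0.06954917]), [np.float64(0.0025050791218836606), np.float64(0.002505079121883527)])
flat dir 66.5357626440012 dist -0.005157014005396547
RB 157.97841540177637 0.13307647389785318
RB 157.36516420874355 0.13065461887279967
RY -112.79251455653592 0.1404893694837889
RY -113.36569030496223 0.1351436316618939
YG -26.226532044293528 0.1419899100264215
YG -25.68235593851541 0.1365492990693829
stop [ 0.5034279  -0.05772181  0.149     ] [ 0.58235489 -0.06647892  0.149     ] -6.331186975020675 0.07941131866591258<stdin>:7: DeprecationWarning: Arrays of 2-dimensional vectors are deprecated. Use arrays of 3-dimensional vectors instead. (deprecated in NumPy 2.0)
```

```bash
python3 -m inch '[-0.6,-28.7,-3,0,0.6,-0.6,-28.7,-5,0,0.6,-0.6,-28.7,-7,0,0.6,-0.6,-28.7,-7,0,0.6,-0.6,-28.7,-7,0,0.6,-0.6,-28.7,-7,0,0.6,-0.6,-28.7,-7,0,0.6,-0.6,-28.7,-7,0,0.6]'
python3 - <<'E'
from h import *
snap("wrist","w2"); s=manip.sense();print(s["clock"],s["eef_pos"],s["joint_positions"].round(3))
crop("w2",220,130,200,180,4,"c_w2")
E
```

```text
clock: 3.2
eef_pos: [0.5238, -0.4137, 0.2044]
orientation: [-0.7, 0.701, 0.098, -0.098]
ft_force: [0.1, 1.0, 1.7]
finger_gap: 0.401
3.25 [ 0.52371044 -0.41387084  0.20447368] [-0.787  0.354  1.456  0.     1.33  -1.065]
```

View pics/w2.png

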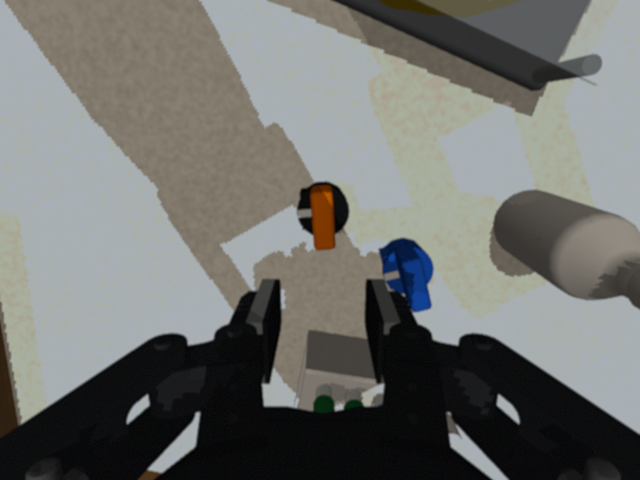

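View pics/c_w2.png

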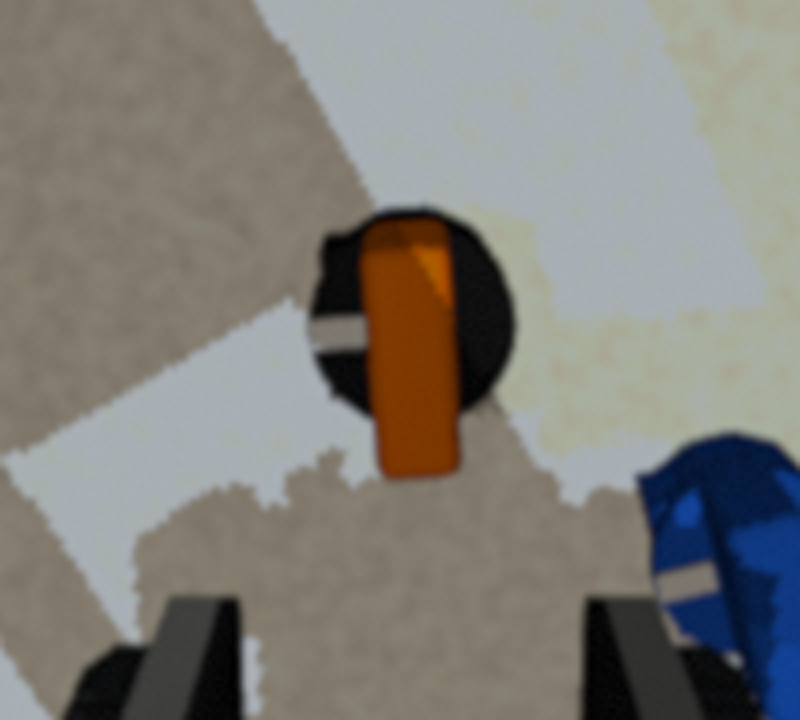

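Run:
```python
from h import *
P=lp("w2")
f=lambda u,v,z:atz((220+u/4,130+v/4),"wrist",z,P)
a=f(365,247,.06);b=f(451,247,.06);c=f(380,475,.06);d=f(461,472,.06)
print(a,b,c,d,"thick",np.linalg.norm(a-b),np.linalg.norm(c-d),"len",np.linalg.norm(a-c))
n=(a+b)/2;m=(c+d)/2;print("ctr",(n+m)/2,"dir",np.degrees(np.arctan2(*(n-m)[[1,0]])))
hub=f(412,312,.028);print("hub top ctr",hub)
s=manip.sense();q=s["orientation"];R=Rn.from_quat([q[1],q[2],q[3],q[0]]).as_matrix();print("jaw ang",np.degrees(np.arctan2(R[1,0],R[0,0])), s["eef_pos"])
```

```text
[ 0.51139477 -0.39537123  0.06      ] [ 0.52588719 -0.39123763  0.06      ] [ 0.52527703 -0.43527972  0.06      ] [ 0.53936037 -0.43066364  0.06      ] thick 0.01507040142487762 0.014820544209239927 len 0.04225405649812467
ctr [ 0.52547984 -0.41313805  0.06      ] dir 109.02477536474332
hub top ctr [ 0.52458484 -0.41131201  0.028     ]
jaw ang 15.935431071157039 [ 0.52371044 -0.41387084  0.20447368]
```

```bash
python3 -m inch '[0.15,0.1,-5,0.054,0.6,0.15,0.1,-10,0.054,0.6,0.15,0.1,-13.5,0.054,0.6,0.15,0.1,-15,0.054,0.6,0.15,0.1,-15,0.054,0.6,0.15,0.1,-15,0.054,1,0.15,0.1,-15,0.054,1,0.15,0.1,-15,0.054,1,0.15,0.1,-15,0.054,1,0.15,0.1,-15,0.054,1]'
python3 - <<'E'
from h import *
snap("wrist","w3"); s=manip.sense();print(s["clock"],s["eef_pos"],s["finger_gap"],s["ft_force"])
E
```

```text
clock: 4.5
eef_pos: [0.5255, -0.4154, 0.0557]
orientation: [-0.696, 0.699, 0.117, -0.115]
ft_force: [0.4, 0.9, 6.7]
finger_gap: 0.174
4.55 [ 0.52553658 -0.41547457  0.05577281] 0.1753598889512794 [0.6220064  0.97839727 6.27452846]
```

View pics/w3.png

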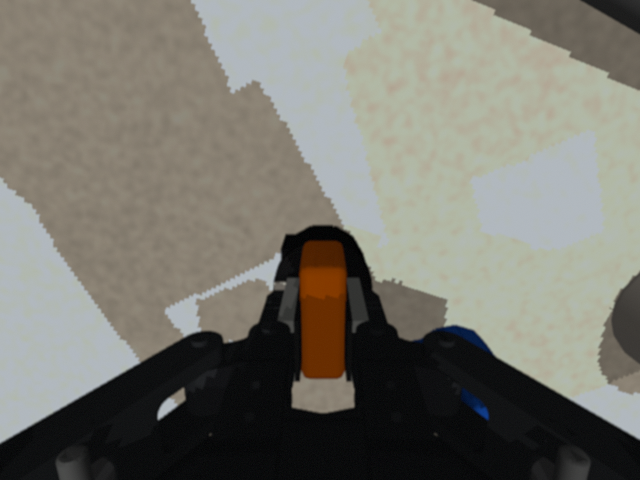

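```bash
python3 -m inch '[0,0,4,0,1,0,0,8,0,1,0,0,12,0,1,0,0,14,0,1,0,0,14,0,1,0,0,14,0,1]'
python3 - <<'E'
from h import *
snap("wrist","w4"); s=manip.sense();print(s["clock"],s["eef_pos"],s["finger_gap"],s["ft_force"])
crop("w4",250,200,150,200,4,"c_w4")
E
```

```text
clock: 5.3
eef_pos: [0.5235, -0.4136, 0.191]
orientation: [0.698, -0.697, -0.115, 0.117]
ft_force: [-0.7, -0.2, -1.0]
finger_gap: 0.171
5.35 [ 0.52334197 -0.4135135   0.19063702] 0.17546811522026884 [ 0.0929265   0.33968893 -1.4866405 ]
```

View pics/c_w4.png

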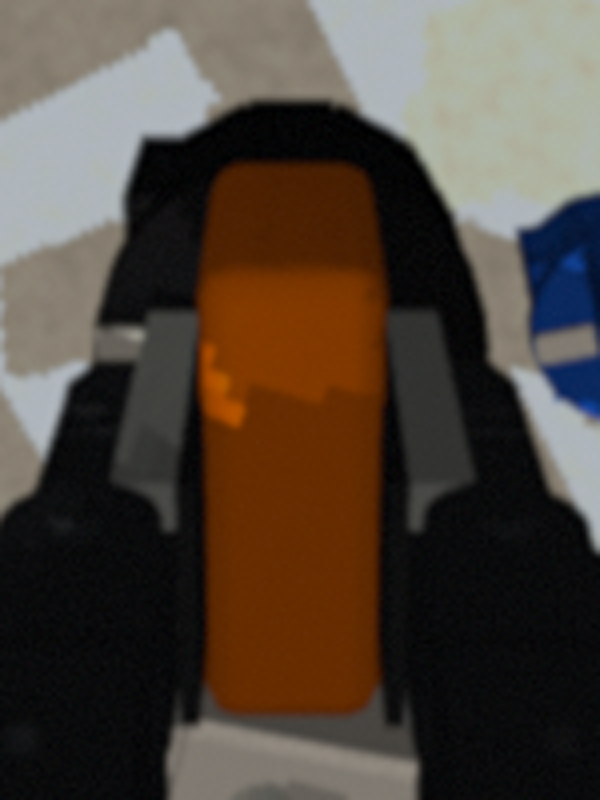

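Run:
```python
from h import *
P=lp("w4");p,q=P;R=Rn.from_quat([q[1],q[2],q[3],q[0]]).as_matrix()
for h in(.0043,.006,.002):
  F=[R.T@(atz((250+u/4,200+v/4),"wrist",p[2]+h,P)-p) for u,v in((199,270),(386,270),(207,712),(380,712))]
  F=np.array(F);print(h,(F*1e3).round(1).tolist(),(F.mean(0)*1e3).round(1))
print("jaw",np.degrees(np.arctan2(R[1,0],R[0,0])),p, R[:,1])
```

```text
0.0043 [[-6.6, -4.2, 23.3], [8.7, -4.2, 23.3], [-6.5, -4.3, -18.8], [8.9, -4.4, -18.8]] [ 1.1 -4.3  2.3]
0.006 [[-6.4, -5.9, 24.0], [8.6, -5.9, 24.0], [-6.4, -6.0, -17.5], [8.7, -6.1, -17.5]] [ 1.1 -6.   3.2]
0.002 [[-6.7, -1.9, 22.4], [8.8, -1.9, 22.4], [-6.7, -2.1, -20.5], [9.0, -2.1, -20.5]] [ 1.1 -2.   0.9]
jaw 18.90405735422034 [ 0.52348008 -0.41361238  0.19104602] [-0.00231226  0.00228221 -0.99999472]
```

```bash
python3 -m inch '[0,6,2,-0.2,1,-0.8,12,2,-0.4,1,-1.6,18,2,-0.6,1,-1.6,22.6,2,-0.742,1,-1.6,22.6,2,-0.742,1,-1.6,22.6,2,-0.742,1,-1.6,22.6,2,-0.742,1,-1.6,22.6,2,-0.742,1]'
python3 - <<'E'
from h import *
snap("wrist","w5"); s=manip.sense();print(s["clock"],s["eef_pos"],s["finger_gap"],s["ft_force"])
E
```

```text
clock: 6.35
eef_pos: [0.5082, -0.1895, 0.2129]
orientation: [0.692, -0.692, 0.145, -0.145]
ft_force: [-0.1, 0.8, -0.8]
finger_gap: 0.177
6.4 [ 0.50819332 -0.18931804  0.21301128] 0.17999231072313002 [ 0.4698383  -0.45494511 -1.46295619]
```

View pics/w5.png

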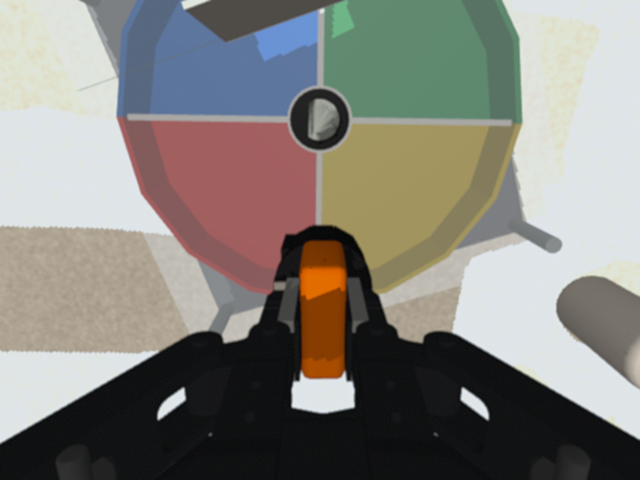

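Run:
```python
from h import *
crop("w5",280,80,80,80,8,"c_w5")
im=cv2.imread("pics/w5.png")[80:160,280:360];g=im.max(2)
m=(g<60).astype(np.uint8);n,l,st,ce=cv2.connectedComponentsWithStats(m);i=1+np.argmax(st[1:,4])
c=max(cv2.findContours((l==i).astype(np.uint8),cv2.RETR_EXTERNAL,cv2.CHAIN_APPROX_NONE)[0],key=len)
e=cv2.fitEllipse(c);print(e,st[i])
P=lp("w5");p,q=P;R=Rn.from_quat([q[1],q[2],q[3],q[0]]).as_matrix()
uv=(280+e[0][0],80+e[0][1]);X=atz(uv,"wrist",.08,P);print("axis",X,"in tool",(R.T@(X-p)*1e3).round(1),"dia",e[1][0]/382*(p[2]+.12-.08),"jaw",np.degrees(np.arctan2(R[1,0],R[0,0])))
```

```text
((39.17957305908203, 38.8896484375), (56.193077087402344, 58.39451599121094), 177.7337646484375) [  11   10   57   59 1549]
axis [ 0.53564702 -0.12404482  0.08      ] in tool [ -1.  132.9  71. ] dia 0.0372075578024744 jaw -23.663158979833135
```

View pics/c_w5.png

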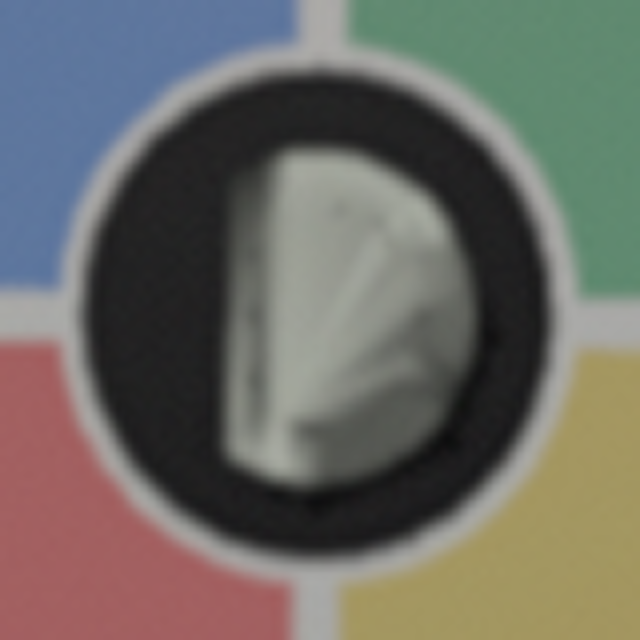

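```bash
python3 -m inch '[1.3,3.2,-2,0,1,2.56,6.38,-4,0,1,2.56,6.38,-4.5,0,1,2.56,6.38,-4.8,0,1,2.56,6.38,-4.8,0,1,2.56,6.38,-5.5,0,1,2.56,6.38,-6,0,1,2.56,6.38,-6.3,0,1,2.56,6.38,-6.3,0,1]'
python3 - <<'E'
from h import *
snap("side","s6");snap("wrist","w6"); s=manip.sense();print(s["clock"],s["eef_pos"],s["finger_gap"],s["ft_force"],s["ft_torque"])
crop("s6",280,230,120,90,6,"c_s6")
E
```

```text
clock: 7.52
eef_pos: [0.5336, -0.1246, 0.1499]
orientation: [0.692, -0.692, 0.145, -0.144]
ft_force: [-0.4, -0.4, -0.4]
finger_gap: 0.175
7.625 [ 0.53396781 -0.12458414  0.15037319] 0.17308951042171203 [-0.04482917 -0.2712177  -0.53178071] [0.01471374 0.0003745  0.02361302]
```

View pics/w6.png

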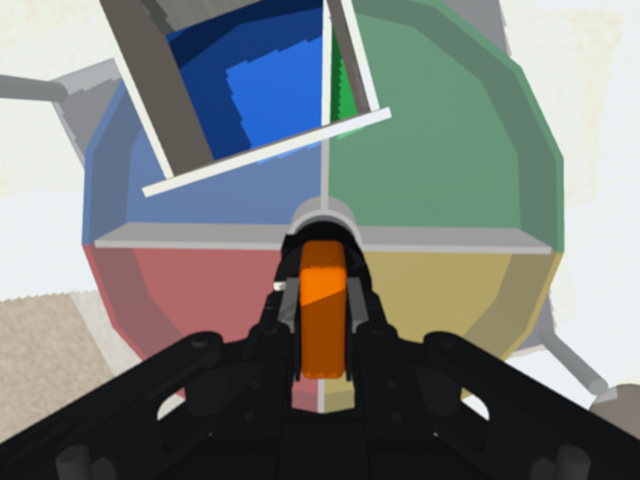

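View pics/c_s6.png

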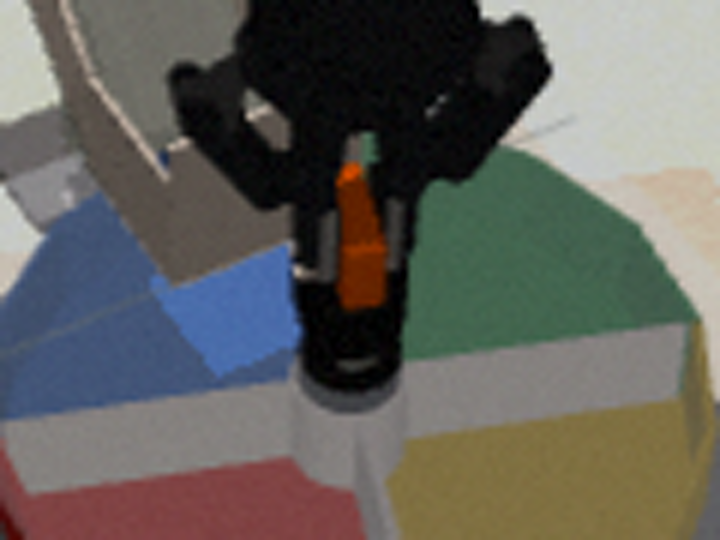

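```bash
python3 -m inch '[0,0,-0.4,0,1,0,0,-0.8,0,1,0,0,-0.8,0,1]' ; python3 -m inch '[0,0,-0.4,0,1,0,0,-0.8,0,1,0,0,-0.8,0,1]'
python3 - <<'E'
from h import *
snap("side","s7"); s=manip.sense();print(s["clock"],s["eef_pos"],s["finger_gap"],s["ft_force"],s["ft_torque"])
crop("s7",280,230,120,90,6,"c_s7")
E
```

```text
clock: 8.0
eef_pos: [0.5337, -0.1249, 0.1418]
orientation: [-0.692, 0.692, -0.145, 0.144]
ft_force: [-0.3, -1.8, -2.2]
finger_gap: 0.174
clock: 8.38
eef_pos: [0.534, -0.1249, 0.1357]
orientation: [-0.692, 0.692, -0.145, 0.145]
ft_force: [-5.3, -1.5, 10.7]
finger_gap: 0.176
8.425 [ 0.53401326 -0.124885    0.13569425] 0.172395891837483 [-5.4006533  -0.78816677 10.03914695] [-0.34530674  1.03484839 -0.00952031]
```

View pics/c_s7.png

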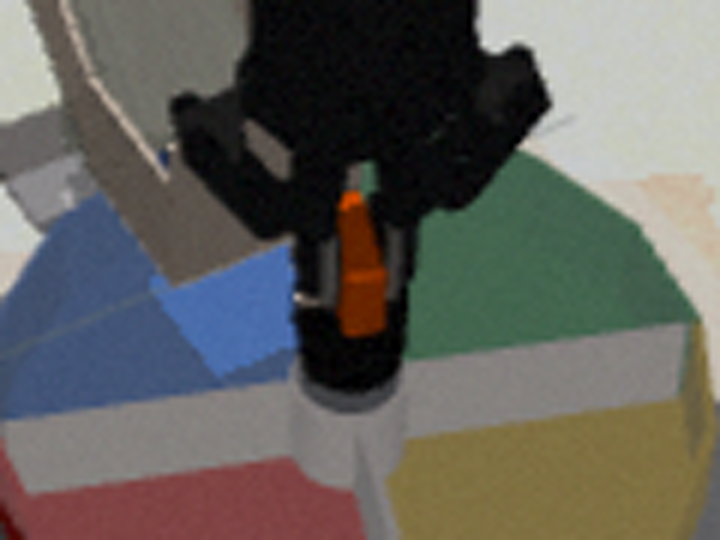

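```bash
python3 -m inch '[-0.08,0.02,0.05,-0.15,1,-0.11,0.04,0.05,-0.3,1,-0.13,0.06,0.05,-0.45,1,-0.15,0.09,0.05,-0.6,1,-0.17,0.12,0.05,-0.75,1,-0.18,0.15,0.05,-0.9,1,-0.18,0.18,0.05,-1.05,1,-0.18,0.22,0.05,-1.2,1,-0.18,0.25,0.05,-1.35,1,-0.17,0.29,0.05,-1.5,1,-0.16,0.32,0.05,-1.65,1,-0.14,0.35,0.05,-1.8,1,-0.12,0.37,0.05,-1.95,1,-0.1,0.39,0.05,-2.05,1,-0.1,0.39,0.05,-2.05,1,-0.1,0.39,0.05,-2.05,1]'
python3 - <<'E'
from h import *
snap("wrist","w8"); s=manip.sense();print(s["clock"],s["eef_pos"],s["finger_gap"],s["ft_force"],s["ft_torque"],s["joint_positions"].round(2))
E
```

```text
clock: 10.42
eef_pos: [0.5337, -0.1213, 0.1358]
orientation: [-0.237, 0.236, -0.666, 0.667]
ft_force: [-1.4, -3.1, 5.4]
finger_gap: 0.17
10.475 [ 0.53364719 -0.12131824  0.13580352] 0.17467109139049455 [ 0.06649023 -3.4488567   4.5372534 ] [-0.67860457  0.18902879 -0.06807558] [-0.37  0.15  1.84 -0.    1.15  2.09]
```

View pics/w8.png

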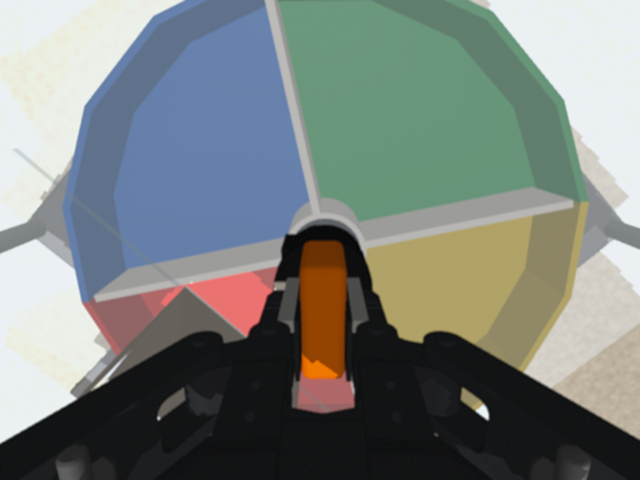

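Run:
```python
from h import *
P=lp("w8")
for z in(.045,.05,.055):
  a=atz((95,297),"wrist",z,P);b=atz((573,204),"wrist",z,P)
  print(z,"RB dir",np.degrees(np.arctan2(*(a-b)[[1,0]])),"len",np.linalg.norm(a-b),"ctr",(a+b)/2)
# same for w6 for initial
P=lp("w6")
for z in(.05,):
  a=atz((97,246),"wrist",z,P);b=atz((553,248),"wrist",z,P);print("init RB",np.degrees(np.arctan2(*(a-b)[[1,0]])),np.linalg.norm(a-b),(a+b)/2)
  # chute: stop plate top edge in w6
  p=atz((143,192),"wrist",.149,P);q=atz((390,113),"wrist",.149,P);print("stop",p,q,np.degrees(np.arctan2(*(q-p)[[1,0]])),np.linalg.norm(p-q))
for n in("top0",): pass
t1=(130+515/4,180+158/4);
```

```text
0.045 RB dir 50.700998660362956 len 0.28509614422385127 ctr [ 0.53113919 -0.11966557  0.045     ]
0.05 RB dir 50.700998660362956 len 0.27835681299560716 ctr [ 0.53226729 -0.12100539  0.05      ]
0.055 RB dir 50.70099866036295 len 0.271617481767363 ctr [ 0.53339539 -0.12234521  0.055     ]
init RB 156.13440075257992 0.27757171382273665 [ 0.5333567  -0.12768399  0.05      ]
stop [ 0.49989388 -0.05620186  0.149     ] [ 0.58148142 -0.06529978  0.149     ] -6.362829254793862 0.0820932342268999
```

```bash
python3 -m inch '[0,0.01,0,-0.1,1,0.03,0.03,0,-0.21,1,0.03,0.03,0,-0.21,1,0.03,0.03,0,-0.21,1]'
python3 - <<'E'
from h import *
snap("wrist","w9"); s=manip.sense();print(s["clock"],s["eef_pos"],s["finger_gap"],s["ft_force"],s["ft_torque"],s["joint_positions"].round(2))
E
```

```text
clock: 10.98
eef_pos: [0.5339, -0.121, 0.1358]
orientation: [-0.166, 0.165, -0.687, 0.688]
ft_force: [-1.5, -3.9, 6.1]
finger_gap: 0.174
11.025 [ 0.53397366 -0.12098979  0.13582217] 0.17855713301731807 [-1.11544268 -3.30146967  6.55138179] [-0.6597651   0.22768855 -0.13819302] [-0.37  0.15  1.84 -0.    1.15  2.3 ]
```

View pics/w9.png

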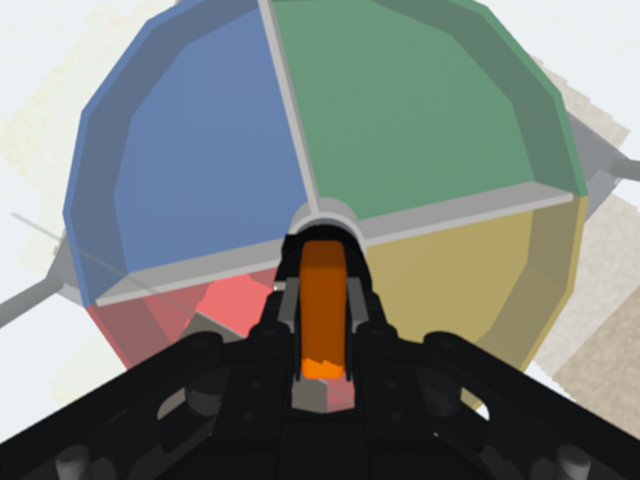

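Run:
```python
from h import *
P=lp("w9")
for z in(.05,):
  a=atz((98,303),"wrist",z,P);b=atz((573,198),"wrist",z,P)
  print(z,"RB dir",np.degrees(np.arctan2(*(a-b)[[1,0]])),"len",np.linalg.norm(a-b),"ctr",(a+b)/2)
```

```text
0.05 RB dir 40.2598221609824 len 0.2781939883475458 ctr [ 0.53246966 -0.1199161   0.05      ]
```

```bash
python3 -m inch '[0,0,0,-0.03,1,0,0,0,-0.03,1,0,0,0,-0.03,1,0,0,0,-0.03,0.6,0,0,0,-0.03,0.6,0,0,0,-0.03,0.6,0,0,4,-0.03,0.6,0,0,9,0.1,0.6,0,0,14,0.3,0.6,0,0,14,0.5,0.6,0,0,14,0.6,0.6,0,0,14,0.6,0.6,0,0,14,0.6,0.6]'
python3 - <<'E'
from h import *
snap("wrist","w10");snap("top","t10");snap("side","s10"); s=manip.sense();print(s["clock"],s["eef_pos"],s["joint_positions"].round(2))
crop("t10",250,170,200,150,4,"c_t10");crop("s10",230,230,200,150,4,"c_s10")
E
```

```text
clock: 12.65
eef_pos: [0.5331, -0.1202, 0.2744]
orientation: [0.36, -0.36, 0.609, -0.609]
ft_force: [-1.1, 0.1, 0.5]
finger_gap: 0.397
12.8 [ 0.53313743 -0.12032982  0.27455262] [-0.37  0.02  1.71  0.    1.42  1.71]
```

View pics/w10.png

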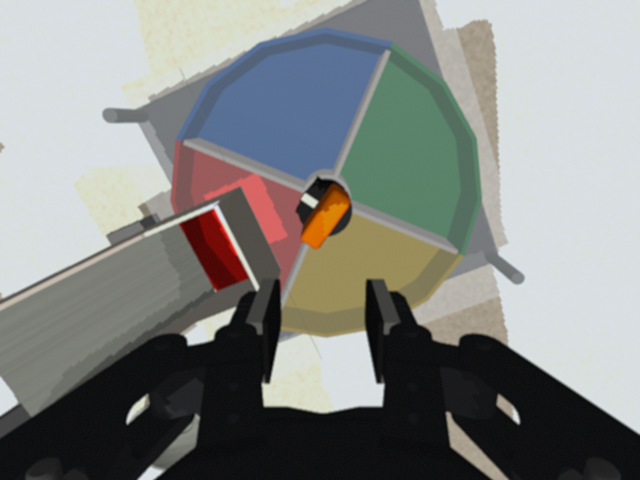

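View pics/c_s10.png

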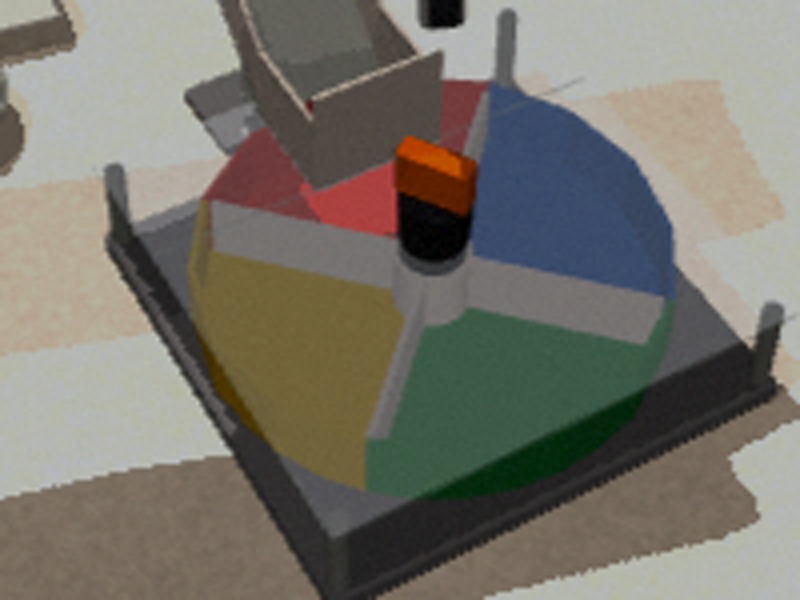

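Run:
```python
from h import *
crop("w10",160,20,330,320,2,"c_w10")
P=lp("w10")
A=lambda u,v,z1=.05:(lambda a,b:np.degrees(np.arctan2(*(a-b)[[1,0]])))(atz(u,"wrist",z1,P),atz(v,"wrist",z1,P))
print("RB",A((187,141),(457,250)),"BG",A((388,53),(286,302)))
print("stop",A((215,205),(257,292),.149))
crop("t10",250,170,200,150,4,"c_t10")
```

```text
RB 38.879411872707685 BG -50.585818755821066
stop -7.327792939929789
```

View pics/c_w10.png

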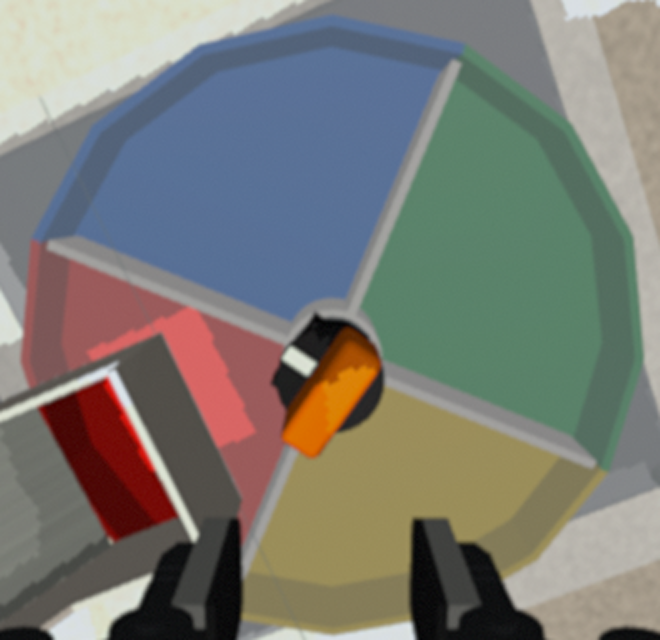

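View pics/c_t10.png

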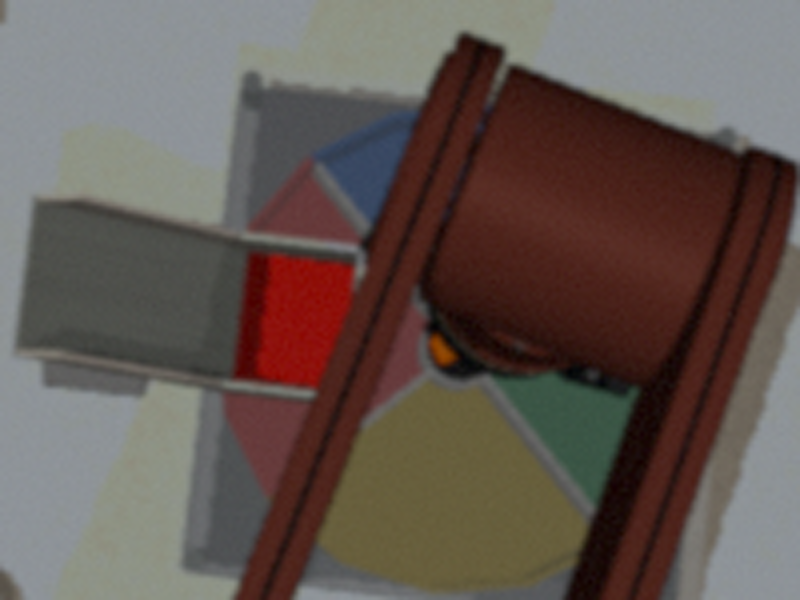

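```bash
python3 -m inch '[-1,6,0,0.18,0.3,-2,12,0,0.36,0.3,-3,18,0,0.54,0.3,-4,24,0,0.72,0.3,-4.5,30,0,0.9,0.3,-5,36,0,1.08,0.3,-5.5,40,0,1.26,0.3,-5.5,43.5,0,1.44,0.3,-5.5,43.5,0,1.62,0.3,-5.5,43.5,-2,1.8,0.3,-5.5,43.5,-4,1.82,0.3,-5.5,43.5,-4,1.82,0.3,-5.5,43.5,-4,1.82,0.3,-5.5,43.5,-4,1.82,0.3]'
python3 - <<'E'
from h import *
snap("wrist","w11"); s=manip.sense();print(s["clock"],s["eef_pos"],s["joint_positions"].round(2))
E
```

```text
clock: 14.55
eef_pos: [0.4788, 0.3147, 0.2358]
orientation: [0.702, -0.701, 0.089, -0.09]
ft_force: [0.4, 0.5, -0.2]
finger_gap: 0.703
14.6 [0.47873561 0.31473606 0.23579958] [0.44 0.11 1.69 0.   1.35 0.7 ]
```

View pics/w11.png

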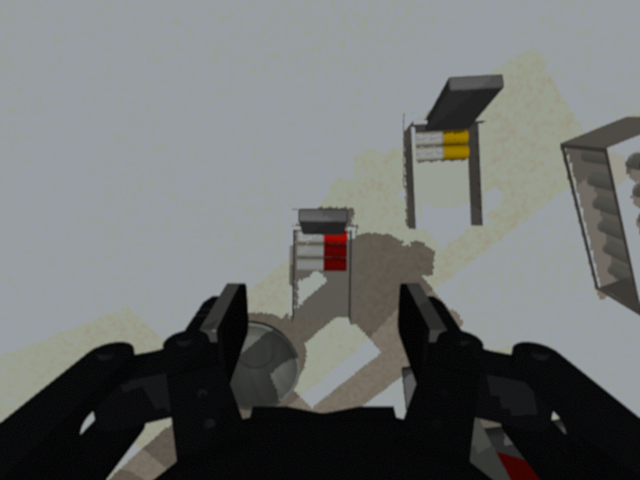

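Run:
```python
from h import *
crop("w11",270,190,110,140,5,"c_w11")
P=lp("w11")
C=np.array([atz((265,365),"wrist",.02,P)]);print("dish",C)
```

```text
dish [[0.3808877  0.16503463 0.02      ]]
```

View pics/c_w11.png

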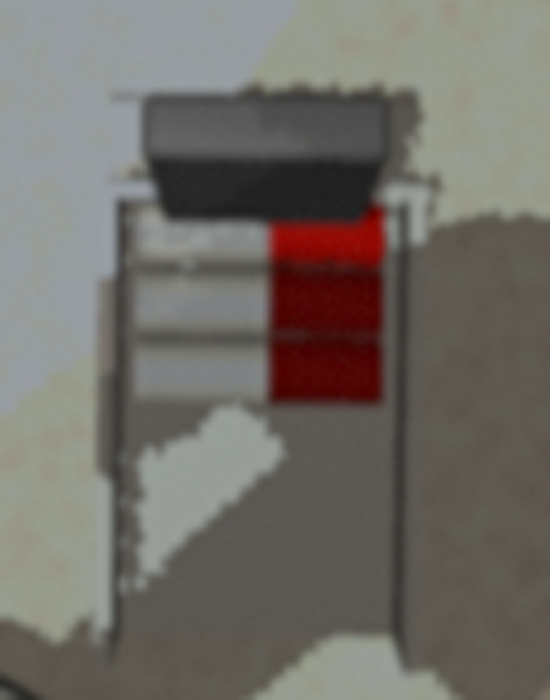

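Run:
```python
from h import *
P=lp("w11");p,q=P;R=Rn.from_quat([q[1],q[2],q[3],q[0]]).as_matrix()
f=lambda u,v,z:atz((270+u/5,190+v/5),"wrist",z,P)
a,b=f(147,157,.093),f(386,157,.093);c,d=f(143,97,.0888),f(388,97,.0888)
print(a,b,c,d)
ang=lambda a,b:np.degrees(np.arctan2(*(b-a)[[1,0]]))
print("front w",np.linalg.norm(a-b),ang(a,b),"back",np.linalg.norm(c-d),ang(c,d),"thick",np.linalg.norm((a+b-c-d)/2))
T=(a+b+c+d)/4;print("top ctr",T)
# side wall top front corners (lip side) approx z
l,r=f(112,655,.05),f(405,668,.05);l2,r2=f(120,205,.05),f(407,205,.05)
print(l,r,np.linalg.norm(l-r),ang(l,r),"walls",ang(l2,l),ang(r2,r))
print("jaw",np.degrees(np.arctan2(R[1,0],R[0,0])),"T in tool",(R.T@(T-p)*1e3).round(1))
for k in(.05,.054): print("front ctr",(f(112,655,k)+f(405,668,k))/2, "dist from top",np.linalg.norm(((f(112,655,k)+f(405,668,k))/2-T)[:2]))
# vs top-cam/side-cam triangulation
print(tri([((270+143/5,190+97/5),"wrist",P),((130+112/4,180+420/4),"top")]))
```

```text
[0.46430248 0.31933339 0.093     ] [0.4972553  0.31078285 0.093     ] [0.46559585 0.32704774 0.0888    ] [0.49961068 0.31822325 0.0888    ]
front w 0.03404408352205479 -14.546215778101232 back 0.03514086484815299 -14.543657925720659 thick 0.008853530022744726
top ctr [0.48169108 0.31884681 0.0909    ]
[0.42825218 0.22186264 0.05      ] [0.47840262 0.20613826 0.05      ] 0.05255779555029355 -17.408519307114624 walls -106.68626472862515 -103.5763657533265
jaw -14.51751985408989 T in tool [  1.6 145.    4.6]
front ctr [0.4533274  0.21400045 0.05      ] dist from top 0.10861517853664825
front ctr [0.45390175 0.21619599 0.054     ] dist from top 0.10634584353956923
(array([0.4640676 , 0.32652229, 0.08479958]), [np.float64(0.0010938073414607362), np.float64(0.0010938073414606495)])
```

```bash
python3 -m inch '[0.05,0.1,-5,0,0.3,0.05,0.1,-10,0,0.3,0.05,0.1,-13,0,0.3,0.05,0.1,-14,0,0.3,0.05,0.1,-14,0,0.3,0.05,0.1,-14,0,1,0.05,0.1,-14,0,1,0.05,0.1,-14,0,1,0.05,0.1,-14,0,1]'
python3 - <<'E'
from h import *
snap("wrist","w12");snap("side","s12"); s=manip.sense();print(s["clock"],s["eef_pos"],s["finger_gap"],s["ft_force"],s["ft_torque"])
crop("s12",180,130,120,120,6,"c_s12")
E
```

```text
clock: 15.72
eef_pos: [0.4801, 0.3166, 0.0971]
orientation: [0.702, -0.701, 0.088, -0.09]
ft_force: [-0.9, 1.6, 6.0]
finger_gap: 0.401
15.825 [0.48012249 0.31658244 0.09714206] 0.3988706904203697 [-0.68012722  0.9882454   6.2204679 ] [ 0.09820961  0.08682976 -0.04616824]
```

View pics/w12.png

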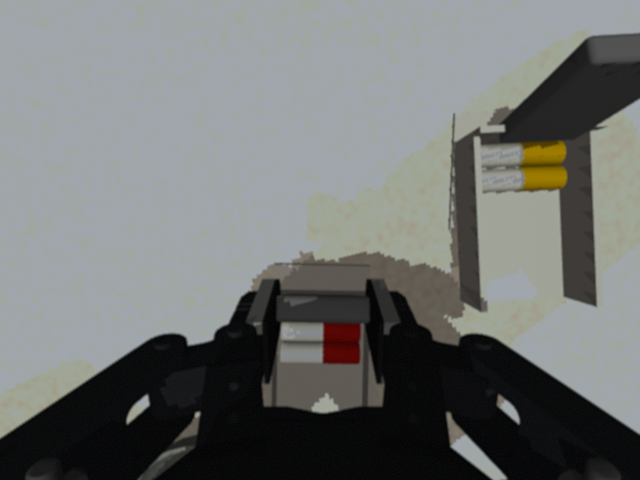

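View pics/c_s12.png

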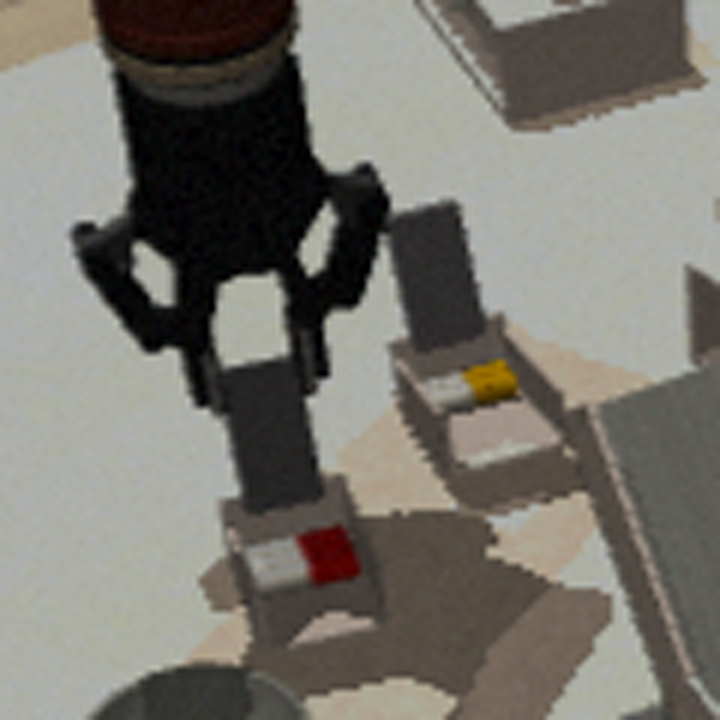

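```bash
python3 -m inch '[0,0,0.5,0,1,0,0,1,0,1,0,0,1.5,0,1,0,0,1.5,0,1]'
python3 - <<'E'
from h import *
snap("wrist","w13");snap("side","s13"); s=manip.sense();print(s["clock"],s["eef_pos"],s["finger_gap"],s["ft_force"],s["ft_torque"])
crop("s13",180,130,120,120,6,"c_s13")
E
```

```text
clock: 16.32
eef_pos: [0.479, 0.3157, 0.1103]
orientation: [0.702, -0.701, 0.089, -0.089]
ft_force: [0.2, 0.5, -1.6]
finger_gap: 0.401
16.425 [0.47862383 0.31555768 0.10970522] 0.4030738123020303 [-0.58723405 -0.33080086 -2.61296542] [0.06224987 0.01469262 0.05166407]
```

View pics/c_s13.png

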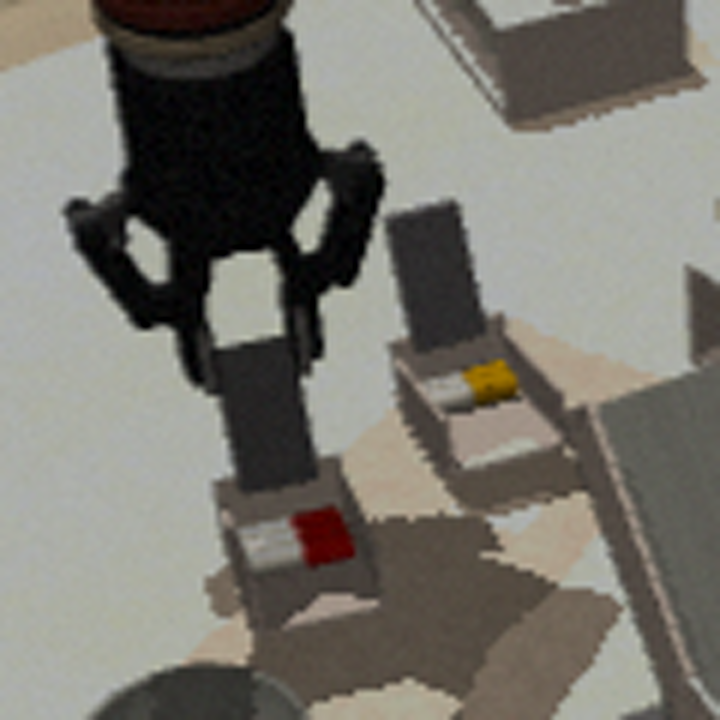

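View pics/w13.png

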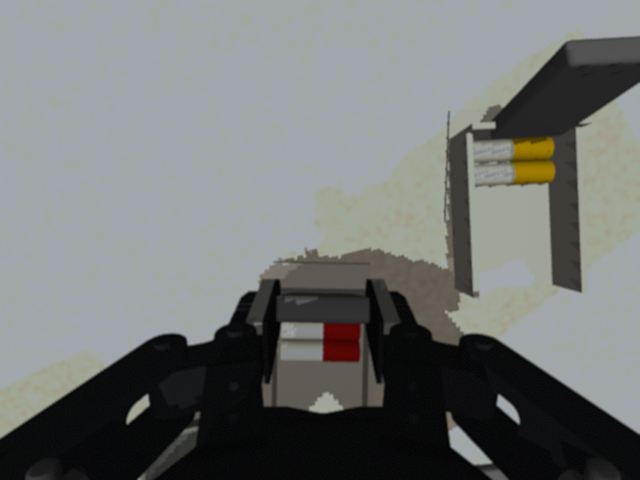

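```bash
python3 -m inch '[0,0,2,0,1,0,0,5,0,1,0,0,8,0,1,0,0,11,0,1,1,-1,13,0.02,1,3,-3,15,0.05,1,5,-5,16,0.08,1,7,-7,16,0.11,1,8.5,-7.8,16,0.13,1,9.5,-8.3,16,0.144,1,9.5,-8.3,16,0.144,1,9.5,-8.3,16,0.144,1]'
python3 - <<'E'
from h import *
snap("wrist","w14");snap("side","s14");snap("top","t14"); s=manip.sense();print(s["clock"],s["eef_pos"],s["finger_gap"],s["ft_force"],s["ft_torque"])
crop("s14",200,80,160,150,5,"c_s14");crop("t14",180,170,180,130,4,"c_t14")
E
```

```text
clock: 17.92
eef_pos: [0.5732, 0.233, 0.2699]
orientation: [0.706, -0.706, 0.038, -0.038]
ft_force: [-0.7, 0.1, -2.4]
finger_gap: 0.403
18.075 [0.573161   0.23313383 0.26983141] 0.3992234274215705 [ 0.02419714  0.13407137 -1.50653267] [ 0.07948007 -0.02873123  0.0082659 ]
```

View pics/c_s14.png

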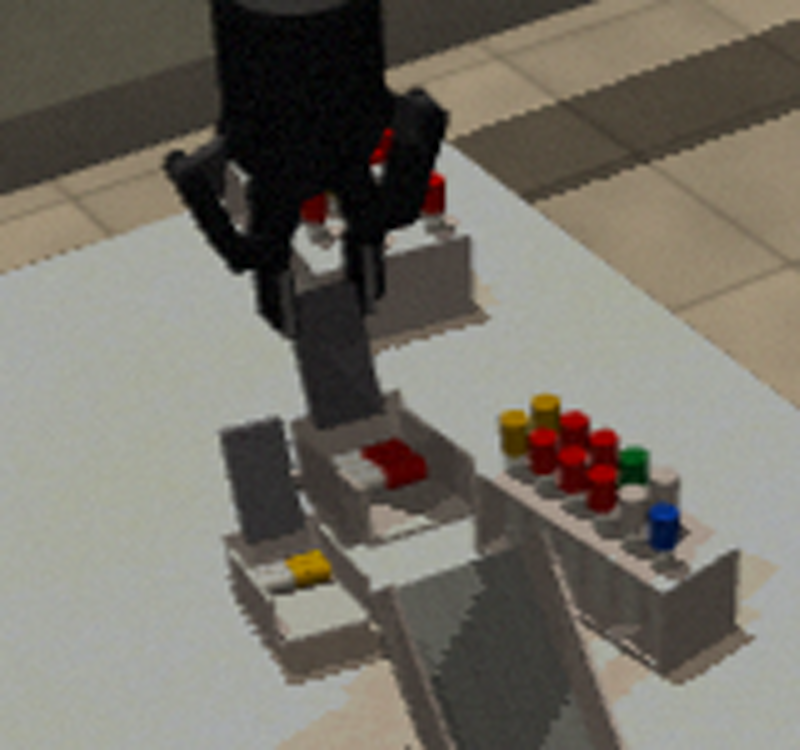

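View pics/c_t14.png

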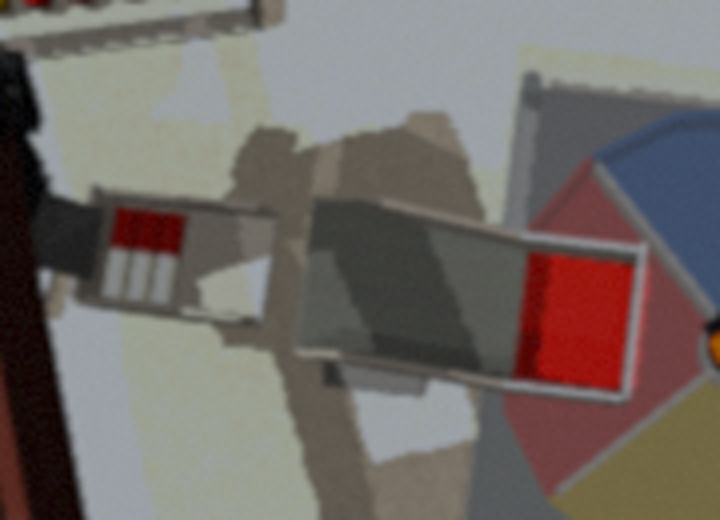

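View pics/w14.png

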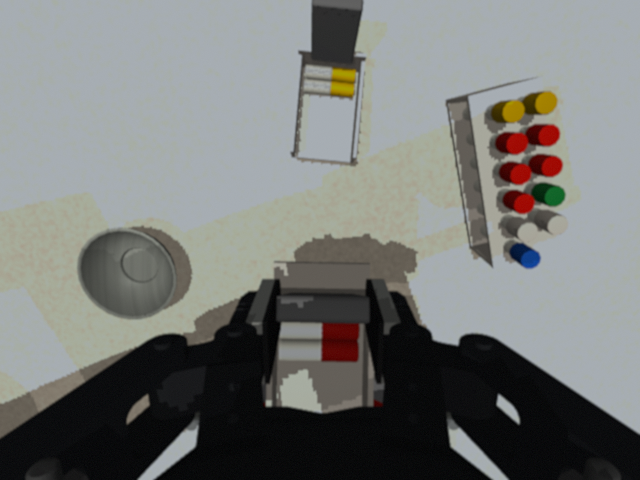

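```bash
python3 -m inch '[-0.08,-0.7,0,0,1,-0.15,-1.4,0,0,1,-0.15,-1.4,0,0,1]'; python3 -m inch '[-0.06,-0.5,0.2,0,1,-0.06,-0.5,0.2,0,1]'; python3 -m inch '[-0.06,-0.5,0.4,0,1,-0.06,-0.5,0.4,0,1]'
python3 - <<'E'
from h import *
snap("side","s15");snap("top","t15"); s=manip.sense();print(s["clock"],s["eef_pos"],s["finger_gap"],s["ft_force"],s["ft_torque"])
crop("s15",200,80,160,150,5,"c_s15");crop("t15",180,170,180,130,4,"c_t15")
E
```

```text
clock: 18.45
eef_pos: [0.5722, 0.2179, 0.2699]
orientation: [-0.706, 0.706, -0.038, 0.038]
ft_force: [-0.2, 0.1, -2.2]
finger_gap: 0.401
clock: 18.7
eef_pos: [0.5718, 0.2133, 0.2722]
orientation: [0.706, -0.706, 0.038, -0.039]
ft_force: [0.6, -0.1, -2.2]
finger_gap: 0.403
clock: 18.95
eef_pos: [0.5713, 0.2083, 0.2764]
orientation: [0.706, -0.706, 0.038, -0.039]
ft_force: [-0.5, -0.5, -1.4]
finger_gap: 0.4
19.05 [0.5710633  0.20858779 0.27596043] 0.39943104873592233 [-0.39366168 -0.33586861 -1.27523327] [ 0.13596099 -0.04618422 -0.03782238]
```

View pics/c_s15.png

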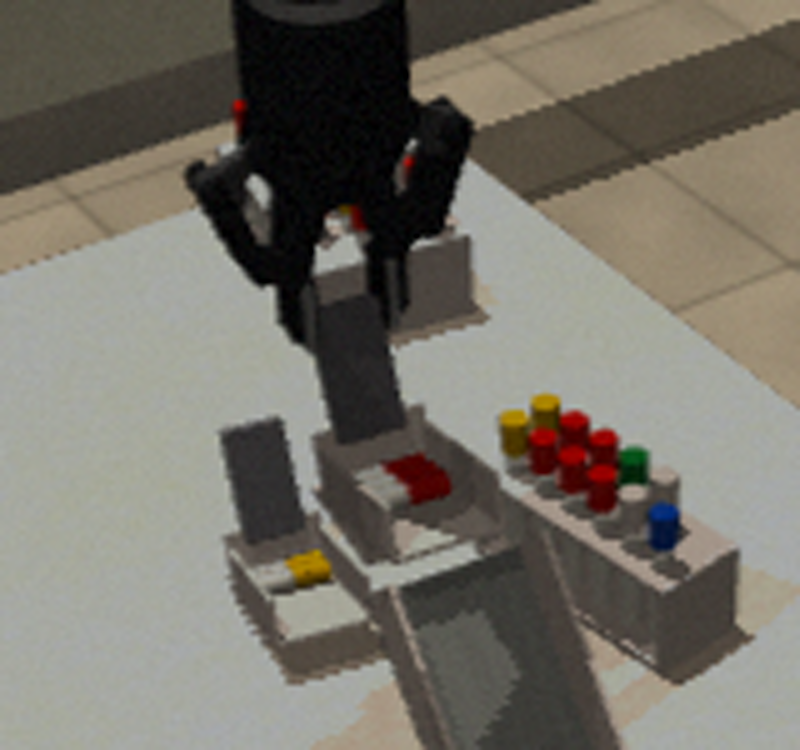

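View pics/c_t15.png

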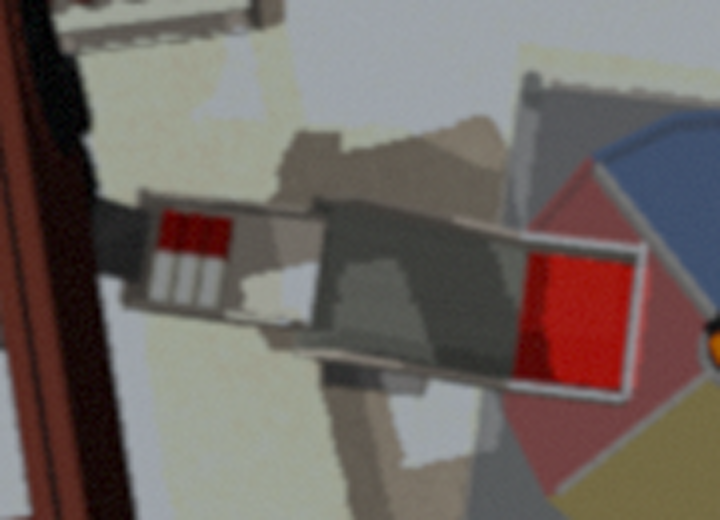

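```bash
python3 -m inch '[0.17,1.5,0,0,1,0.17,1.5,-1.1,0,1,0.17,1.5,-1.1,0,1,0.17,1.5,-1.1,0,1]'; python3 -m inch '[-0.06,-0.5,0,0,1,-0.12,-1.0,0,0,1,-0.12,-1.0,0,0,1]'; python3 -m inch '[-0.06,-0.5,0.2,0,1,-0.06,-0.5,0.2,0,1]'
python3 - <<'E'
from h import *
snap("side","s16"); s=manip.sense();print(s["clock"],s["eef_pos"],s["finger_gap"],s["ft_force"],s["ft_torque"])
crop("s16",230,130,100,90,8,"c_s16")
E
```

```text
clock: 19.55
eef_pos: [0.5725, 0.2236, 0.2643]
orientation: [-0.706, 0.706, -0.038, 0.038]
ft_force: [0.5, 0.0, -2.2]
finger_gap: 0.402
clock: 19.92
eef_pos: [0.5716, 0.213, 0.265]
orientation: [-0.706, 0.706, -0.038, 0.039]
ft_force: [0.3, 0.7, -2.0]
finger_gap: 0.402
clock: 20.18
eef_pos: [0.5711, 0.2082, 0.2672]
orientation: [0.706, -0.706, 0.038, -0.039]
ft_force: [0.2, -0.0, -1.6]
finger_gap: 0.402
20.225 [0.57103205 0.20843868 0.26710644] 0.3980971538791879 [-0.17101053 -0.22932916 -2.63184563] [ 0.06085572  0.01157776 -0.00124986]
```

View pics/c_s16.png

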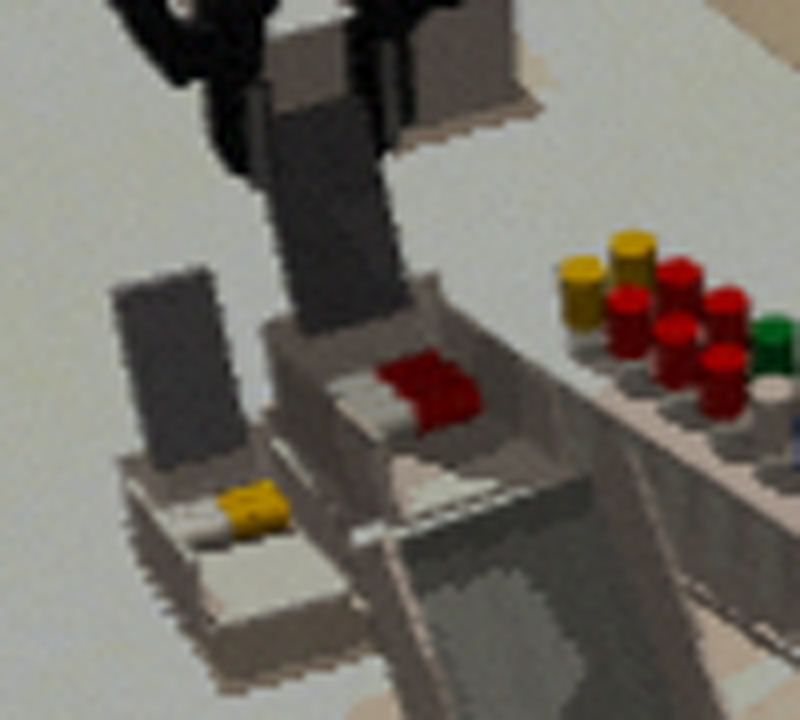

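```bash
python3 -m inch '[-0.06,-0.5,0,0,1,-0.06,-0.5,0,0,1]'; python3 -m inch '[-0.06,-0.5,0,0,1,-0.06,-0.5,0,0,1]'
python3 - <<'E'
from h import *
snap("side","s17"); snap("top","t17");s=manip.sense();print(s["clock"],s["eef_pos"],s["finger_gap"],s["ft_force"],s["ft_torque"])
crop("s17",230,130,100,90,8,"c_s17")
crop("t17",180,170,180,130,4,"c_t17")
E
```

```text
clock: 20.48
eef_pos: [0.5702, 0.2033, 0.2667]
orientation: [-0.706, 0.706, -0.038, 0.038]
ft_force: [-0.2, -0.0, -1.3]
finger_gap: 0.402
clock: 20.72
eef_pos: [0.5697, 0.1982, 0.2667]
orientation: [-0.706, 0.706, -0.038, 0.038]
ft_force: [-0.9, 1.1, -1.4]
finger_gap: 0.401
20.825 [0.56971593 0.19853408 0.26680901] 0.3993191277559705 [ 1.04690585  0.31791829 -2.01038876] [ 0.03031601 -0.04535913  0.05032174]
```

View pics/c_s17.png

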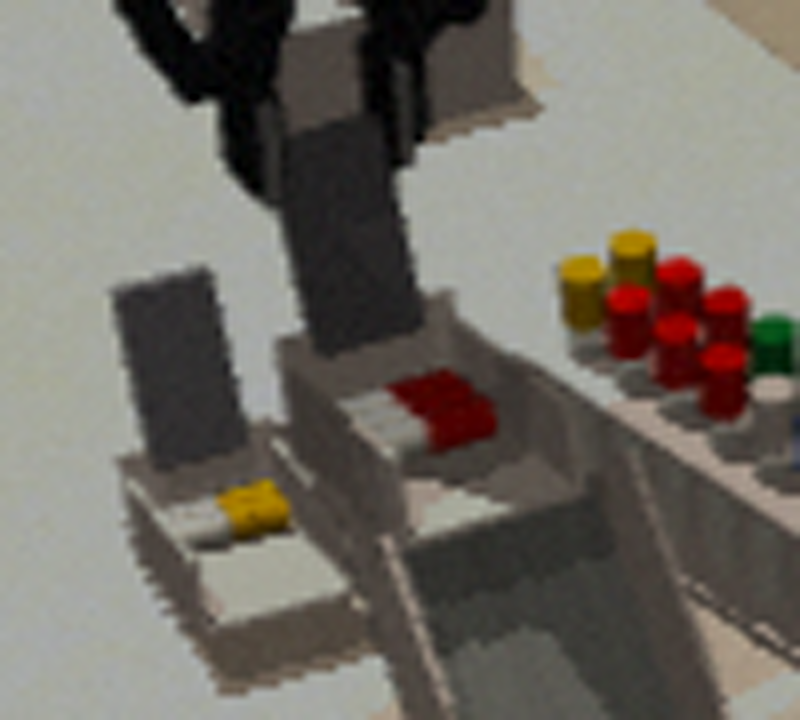

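View pics/c_t17.png

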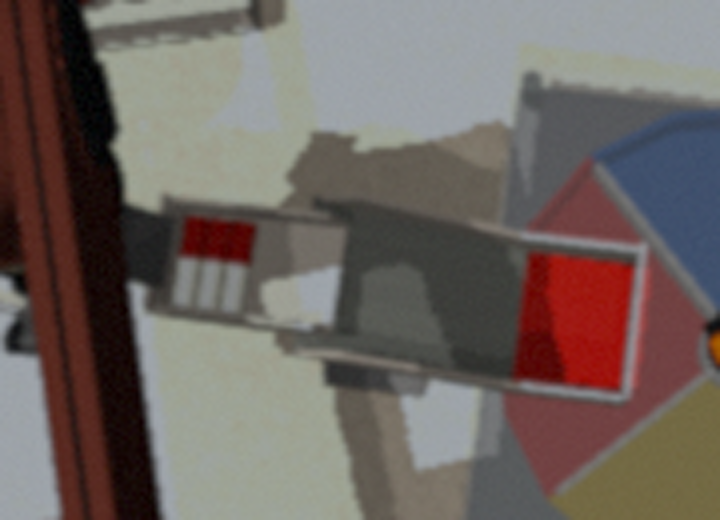

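```bash
cat > ov.py <<'E'
from h import *
ax=np.array([.535,-.1235,0]);phi=np.radians(83.65)
cy=np.array([np.cos(phi),np.sin(phi),0]);cx=np.array([np.sin(phi),-np.cos(phi),0])
def C(d,l,z): return ax+cy*d+cx*l+np.array([0,0,z])
def draw(src,n,tcp,psi,x0,y0,w,h,k,out,th=0.):
    im=cv2.imread(f"pics/{src}.png")[y0:y0+h,x0:x0+w];im=cv2.resize(im,None,fx=k,fy=k,interpolation=cv2.INTER_CUBIC)
    tx=np.array([np.sin(psi),-np.cos(psi),0]);ty=np.array([np.cos(psi),np.sin(psi),0])
    def T(x,y,z):
        g=np.array([-73.5,83.]);v=np.array([x,z])-g;c,s=np.cos(th),np.sin(th)
        v=np.array([c*v[0]+s*v[1],-s*v[0]+c*v[1]])+g
        return np.array(tcp)+(tx*(v[0]+74.8)+ty*y+np.array([0,0,v[1]-97.1]))/1e3
    L=[]
    for s in(-29,29):
        P=[T(39,s,0),T(39,s,28),T(39,s,50),T(-42,s,32),T(-42,s,0),T(39,s,0)];L+=[(P,(0,0,255))]
    L+=[([T(39,-29,z),T(39,29,z)],(0,0,255)) for z in(0,28)]
    L+=[([C(.230,-.038,.184),C(.230,.038,.184),C(.124,.038,.078),C(.124,-.038,.078),C(.230,-.038,.184)],(0,255,0)),
        ([C(.061,-.038,.149),C(.061,.038,.149)],(0,255,0))]
    for P,c in L:
        u=((proj(np.array(P),n)-[x0,y0]+.5)*k).astype(int)
        cv2.polylines(im,[u.reshape(-1,1,2)],False,c,1)
    cv2.imwrite(f"pics/{out}.png",im)
E
python3 - <<'E'
from ov import *
p=[.5697,.1985,.2668];psi=np.radians(-6.2)
draw("s17","side",p,psi,230,130,110,100,7,"o_s17");draw("t17","top",p,psi,190,190,160,110,5,"o_t17")
E
```

```text
(no output)
```

View pics/o_s17.png

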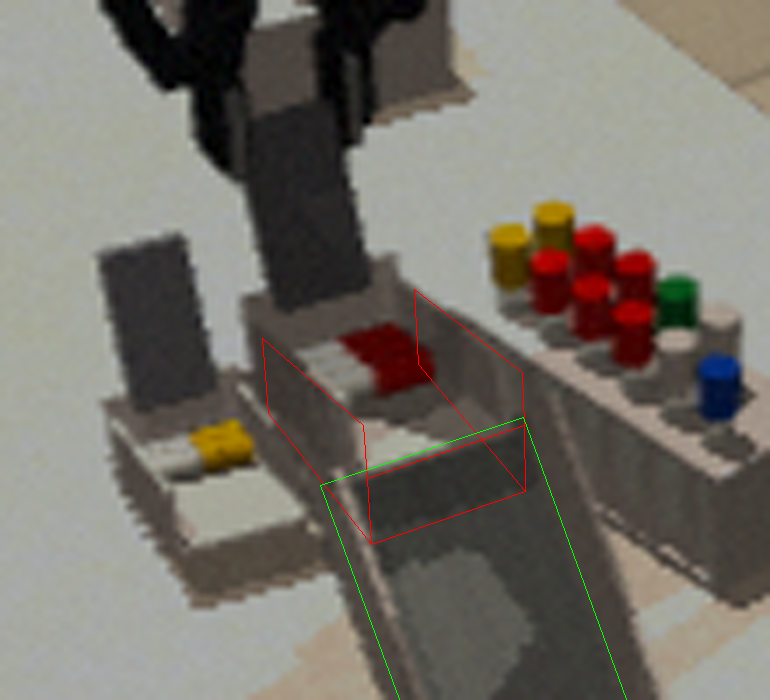

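View pics/o_t17.png

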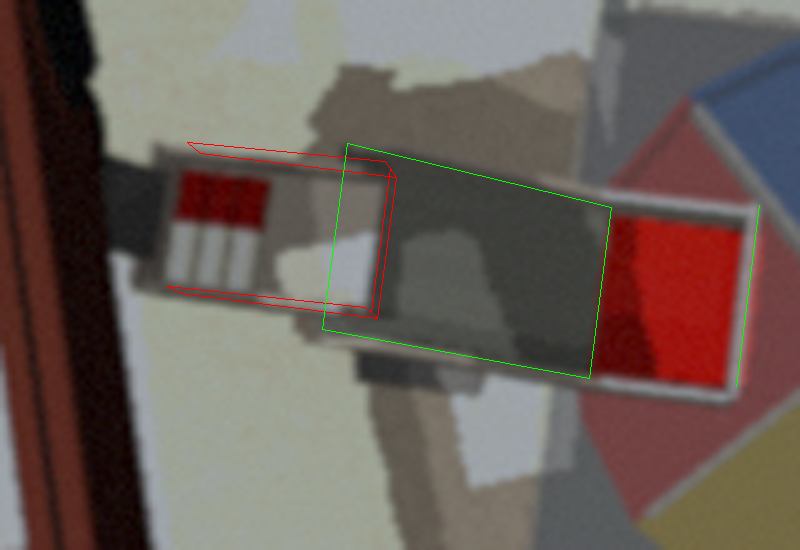

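```bash
python3 -m inch '[-0.06,-0.5,0,0,1,-0.06,-0.5,0,0,1]'; python3 -m inch '[-0.06,-0.5,0,0,1,-0.06,-0.5,0,0,1]'
python3 - <<'E'
from h import *
snap("side","s18");s=manip.sense();print(s["clock"],s["eef_pos"],s["finger_gap"],s["ft_force"],s["ft_torque"])
crop("s18",230,130,100,90,8,"c_s18")
E
```

```text
clock: 21.08
eef_pos: [0.5691, 0.1932, 0.2668]
orientation: [-0.706, 0.706, -0.038, 0.038]
ft_force: [-0.1, 0.4, -1.6]
finger_gap: 0.402
clock: 21.32
eef_pos: [0.5685, 0.1882, 0.2668]
orientation: [-0.706, 0.706, -0.038, 0.038]
ft_force: [0.5, -0.4, -1.2]
finger_gap: 0.401
21.375 [0.5685257  0.18841037 0.26685679] 0.4035464023215677 [ 0.0964355  -0.29950414 -1.71486493] [ 0.09279439 -0.0065667  -0.03816616]
```

View pics/c_s18.png

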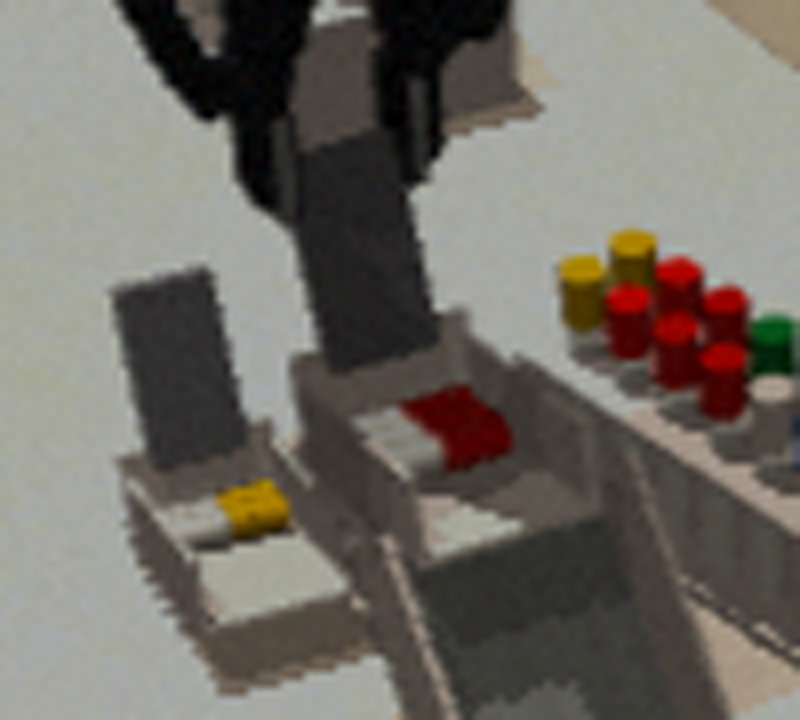

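```bash
python3 -m inch '[-0.06,-0.5,0.2,0,1,-0.06,-0.5,0.2,0,1]'; python3 -m inch '[-0.06,-0.5,0.1,0,1,-0.06,-0.5,0.1,0,1]';  python3 -m inch '[-0.06,-0.5,0.1,0,1,-0.06,-0.5,0.1,0,1]'
python3 - <<'E'
from h import *
snap("side","s19");s=manip.sense();print(s["clock"],s["eef_pos"],s["finger_gap"],s["ft_force"],s["ft_torque"])
crop("s19",230,130,100,90,8,"c_s19")
E
```

```text
clock: 21.62
eef_pos: [0.568, 0.1834, 0.269]
orientation: [0.706, -0.706, 0.038, -0.038]
ft_force: [-0.0, 0.9, -1.8]
finger_gap: 0.397
clock: 21.88
eef_pos: [0.5672, 0.1787, 0.2696]
orientation: [0.706, -0.706, 0.038, -0.038]
ft_force: [0.7, 3.0, -4.3]
finger_gap: 0.404
clock: 22.12
eef_pos: [0.567, 0.1746, 0.272]
orientation: [0.707, -0.705, 0.037, -0.039]
ft_force: [-0.8, 5.2, -0.1]
finger_gap: 0.403
22.175 [0.56701798 0.1746961  0.27192767] 0.39865987560411853 [-0.18531909  6.07927513  0.55508963] [1.20438769 0.0141129  0.0618204 ]
```

View pics/c_s19.png

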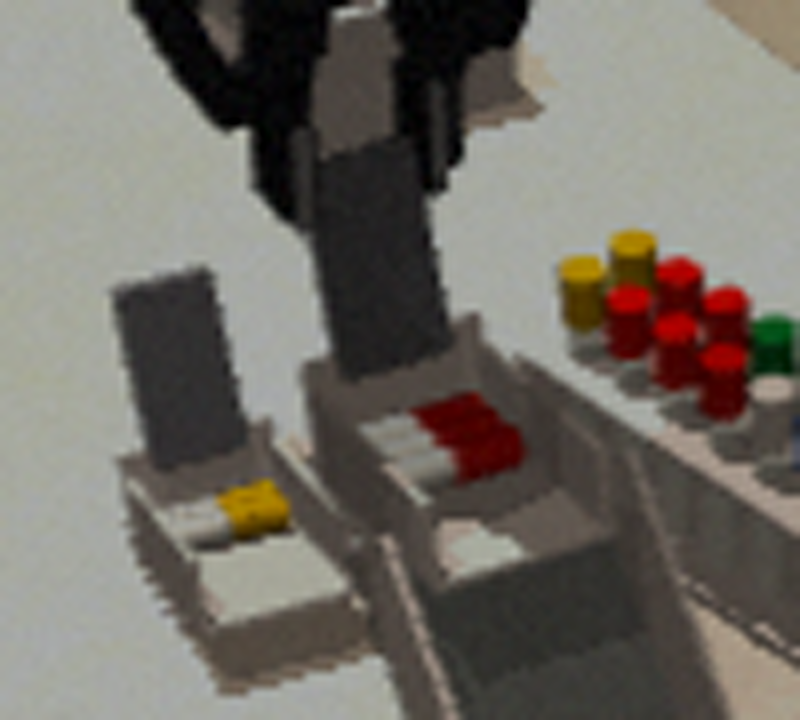

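```bash
python3 -m inch '[-0.06,-0.55,0.45,0,1,-0.12,-1.09,0.9,0,1,-0.12,-1.09,0.9,0,1]'
python3 - <<'E'
from h import *
snap("side","s20");s=manip.sense();print(s["clock"],s["eef_pos"],s["finger_gap"],s["ft_force"],s["ft_torque"])
crop("s20",230,130,100,90,8,"c_s20")
E
```

```text
clock: 22.55
eef_pos: [0.5654, 0.1625, 0.2802]
orientation: [0.706, -0.706, 0.038, -0.038]
ft_force: [-0.3, 3.2, -0.7]
finger_gap: 0.401
22.6 [0.56545314 0.16270674 0.2800028 ] 0.402780540620875 [-1.18259316  3.52100681 -0.32813326] [ 0.92800179  0.21540183 -0.07301766]
```

View pics/c_s20.png

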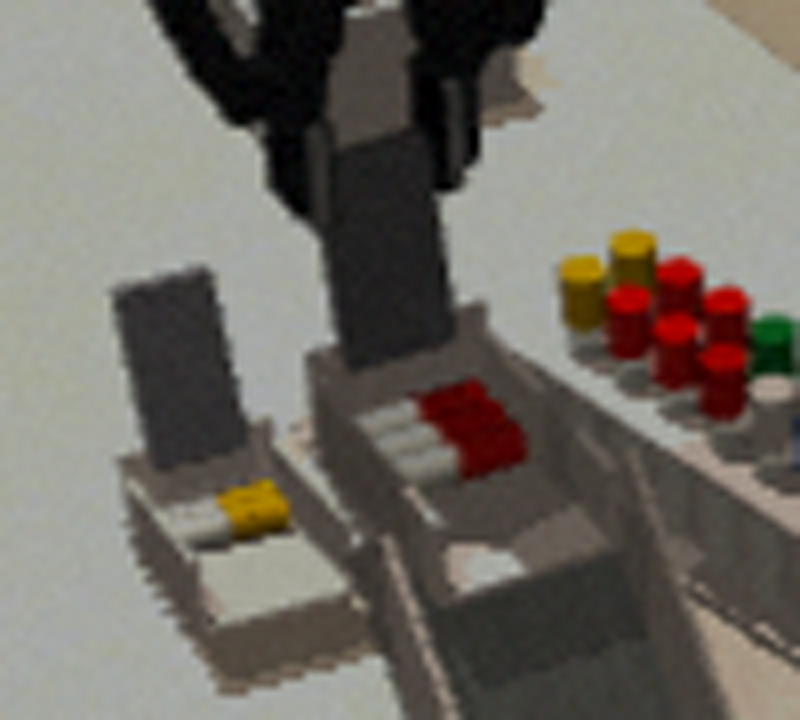

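```bash
python3 -m inch '[-0.08,-0.7,0.5,0,1,-0.15,-1.39,1,0,1,-0.24,-2.19,1.35,0,1,-0.34,-3.08,1.65,0,1,-0.44,-3.98,1.85,0,1,-0.54,-4.82,2,0,1,-0.54,-4.82,2,0,1]'
python3 - <<'E'
from h import *
snap("side","s21");snap("top","t21");s=manip.sense();print(s["clock"],s["eef_pos"],s["finger_gap"],s["ft_force"],s["ft_torque"])
crop("s21",220,130,130,110,6,"c_s21");crop("t21",180,170,200,150,4,"c_t21")
E
```

```text
clock: 23.48
eef_pos: [0.56, 0.1138, 0.2997]
orientation: [-0.706, 0.706, -0.039, 0.038]
ft_force: [-0.1, 3.0, -5.9]
finger_gap: 0.402
23.575 [0.56004158 0.11437766 0.29965221] 0.4002942215585252 [ 0.06900901  1.80769106 -7.29927146] [0.51920294 0.03144326 0.04139702]
```

View pics/c_s21.png

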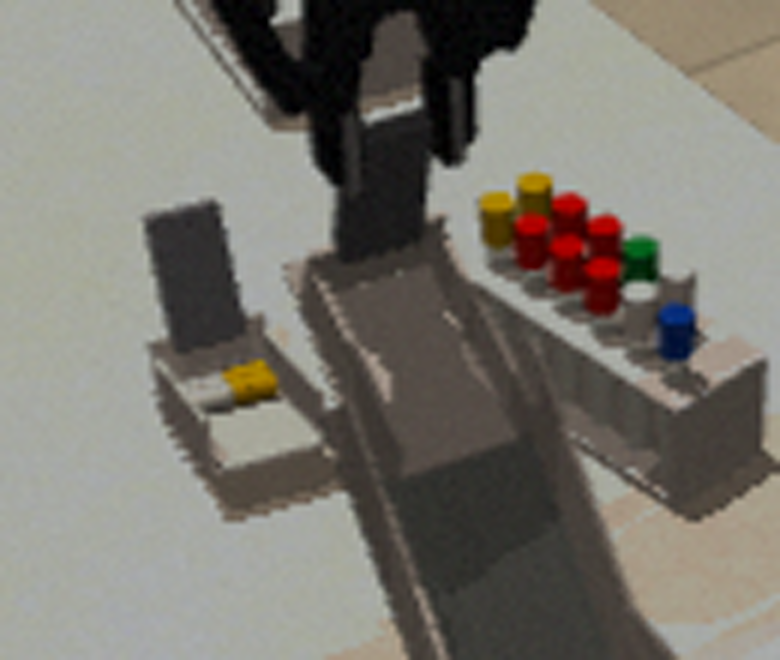

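View pics/c_t21.png

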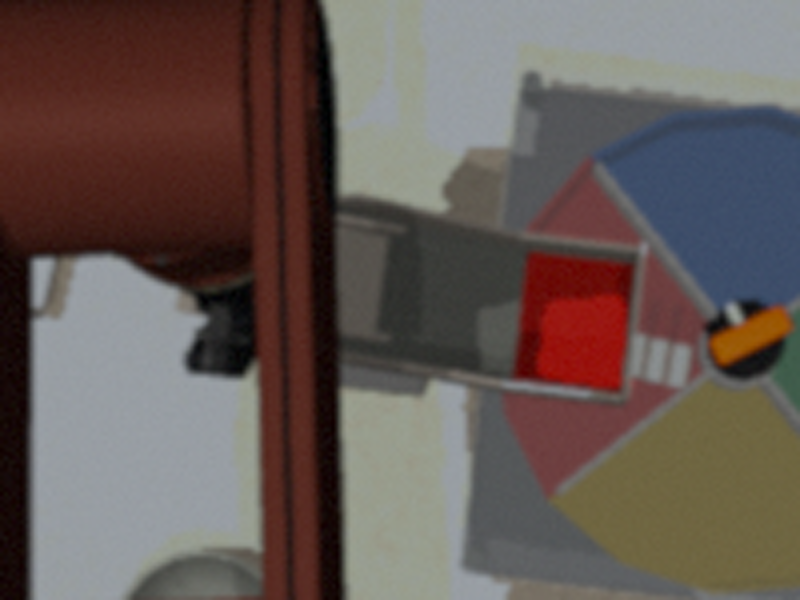

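Run:
```python
from h import *
crop("t21",310,220,70,60,10,"c_t21b");crop("s21",270,210,110,90,7,"c_s21b")
```

```text
(no output)
```

View pics/c_t21b.png

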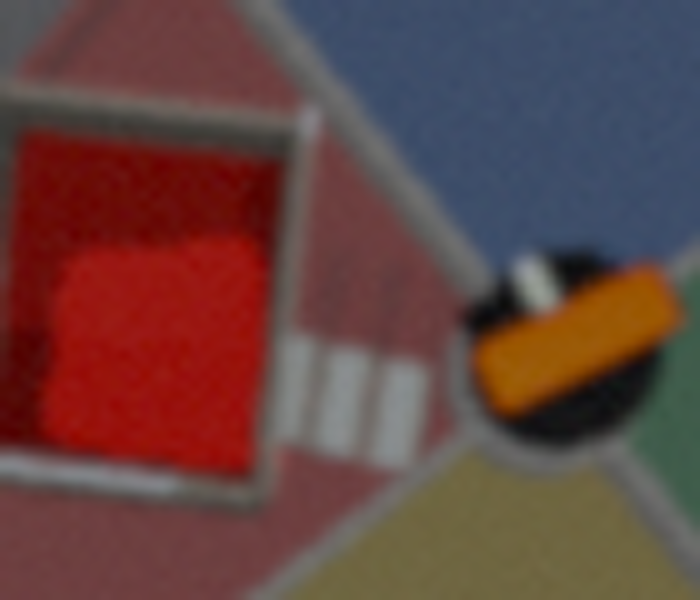

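View pics/c_s21b.png

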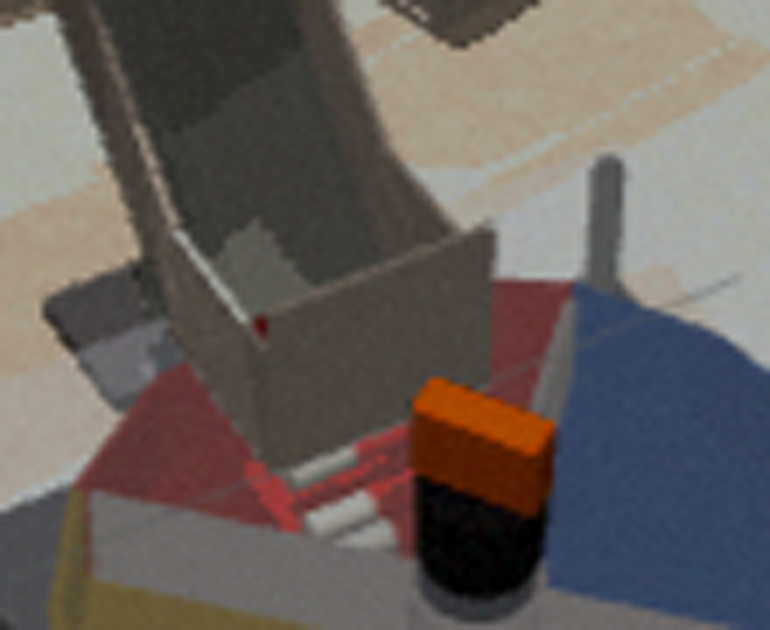

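```bash
python3 -m inch '[0,0,2.5,0,1,0,0,5,0,1,0,3,6,0,1,-1,7,6,0,1,-3,11,6,0,1,-6,15,4,0,1,-9,18,0,0,1,-9,18,-5,0,1,-9,18,-10,0,1,-9,18,-13,0,1,-9,18,-14,0,1,-9,18,-14,0,1,-9,18,-14,0,1]'
python3 - <<'E'
from h import *
snap("side","s22");snap("top","t22");s=manip.sense();print(s["clock"],s["eef_pos"],s["finger_gap"],s["ft_force"],s["ft_torque"])
crop("s22",170,90,140,130,6,"c_s22");crop("t22",310,220,70,60,10,"c_t22b")
E
```

```text
clock: 25.2
eef_pos: [0.4716, 0.295, 0.1621]
orientation: [0.707, -0.706, 0.037, -0.039]
ft_force: [0.8, -0.2, -0.9]
finger_gap: 0.399
25.3 [0.47127655 0.29491292 0.16172845] 0.3966887689948782 [ 0.12638867 -0.18627502 -1.05134836] [-0.03249924  0.00732724  0.00248082]
```

View pics/c_s22.png

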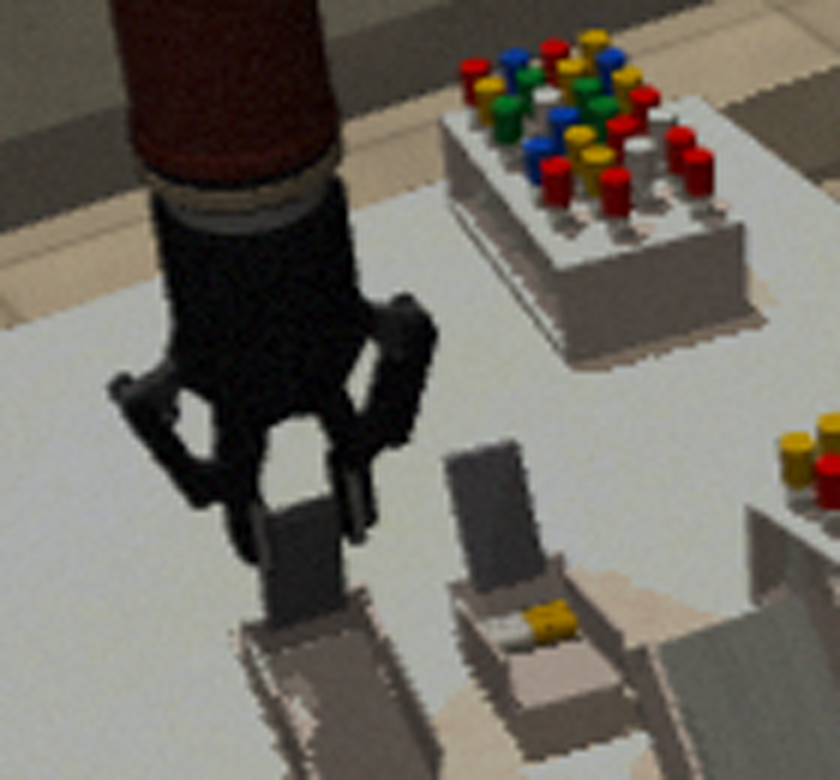

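```bash
python3 -m inch '[0,0,-1.5,0,1,0,0,-2.5,0,1,0,0,-3.2,0,1,0,0,-3.2,0,1]'; python3 -m inch '[0.02,0.2,-0.4,0,1,0.05,0.5,-0.6,0,1,0.05,0.5,-0.6,0,1]'
python3 - <<'E'
from h import *
snap("side","s23");s=manip.sense();print(s["clock"],s["eef_pos"],s["finger_gap"],s["ft_force"],s["ft_torque"])
crop("s23",170,110,140,130,6,"c_s23")
E
```

```text
clock: 25.8
eef_pos: [0.4699, 0.2945, 0.1272]
orientation: [-0.706, 0.706, -0.038, 0.038]
ft_force: [0.1, 0.3, -2.7]
finger_gap: 0.402
clock: 26.18
eef_pos: [0.4722, 0.3012, 0.1253]
orientation: [0.707, -0.705, 0.037, -0.039]
ft_force: [-4.7, 0.4, 16.3]
finger_gap: 0.4
26.225 [0.47216846 0.30109259 0.125321  ] 0.3984563732596304 [-5.09052319 -0.12660112 16.83965422] [-0.01431568  1.06949475  0.01733622]
```

View pics/c_s23.png

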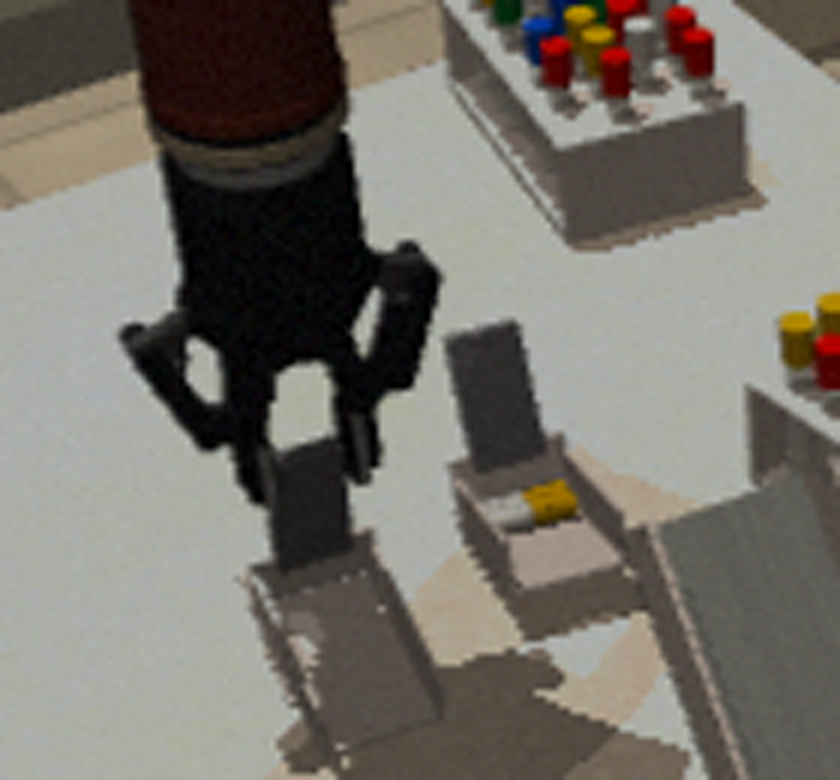

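```bash
python3 -m inch '[0.09,0.8,-0.05,0,1,0.18,1.6,-0.15,0,1,0.28,2.5,-0.4,0,1,0.28,2.5,-0.4,0,1]'; python3 -m inch '[0.11,1,-0.3,0,1,0.11,1,-0.3,0,1]'
python3 - <<'E'
from h import *
snap("side","s24");s=manip.sense();print(s["clock"],s["eef_pos"],s["finger_gap"],s["ft_force"],s["ft_torque"])
crop("s24",170,110,140,130,6,"c_s24")
E
```

```text
clock: 26.72
eef_pos: [0.4743, 0.3256, 0.1193]
orientation: [0.707, -0.706, 0.037, -0.039]
ft_force: [-2.5, 0.4, 7.3]
finger_gap: 0.402
clock: 26.98
eef_pos: [0.4753, 0.3354, 0.1159]
orientation: [0.706, -0.706, 0.037, -0.039]
ft_force: [-1.8, 0.4, 7.2]
finger_gap: 0.398
27.025 [0.47524325 0.33525226 0.11594691] 0.39990352093767506 [-1.30804421 -0.36148022  5.88787974] [-0.24724776  0.2562033  -0.10089525]
```

View pics/c_s24.png

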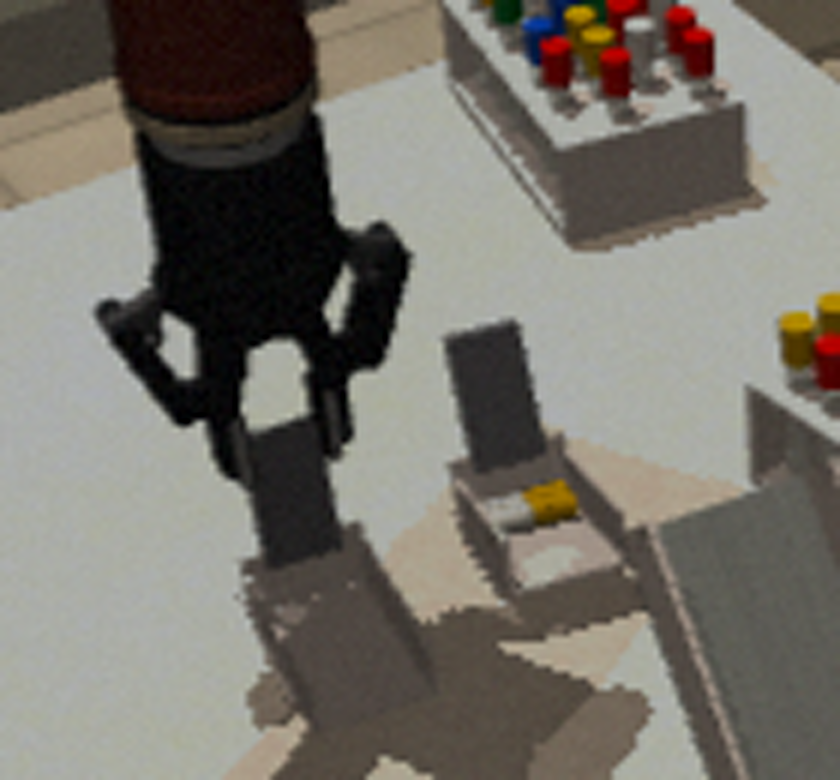

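```bash
python3 -m inch '[0.1,0.85,-0.4,0,1,0.19,1.7,-0.85,0,1,0.28,2.5,-1.4,0,1,0.35,3.2,-1.9,0,1,0.35,3.2,-1.9,0,1]'
python3 - <<'E'
from h import *
snap("side","s25");s=manip.sense();print(s["clock"],s["eef_pos"],s["finger_gap"],s["ft_force"],s["ft_torque"])
crop("s25",170,110,140,130,6,"c_s25")
E
```

```text
clock: 27.65
eef_pos: [0.4792, 0.3674, 0.0973]
orientation: [0.706, -0.706, 0.037, -0.039]
ft_force: [0.8, -1.0, 10.3]
finger_gap: 0.401
27.7 [0.47914992 0.36722312 0.09736621] 0.39737192874940125 [-1.29005556 -2.58145747  9.99162273] [-0.49454776  0.18333965  0.0584056 ]
```

View pics/c_s25.png

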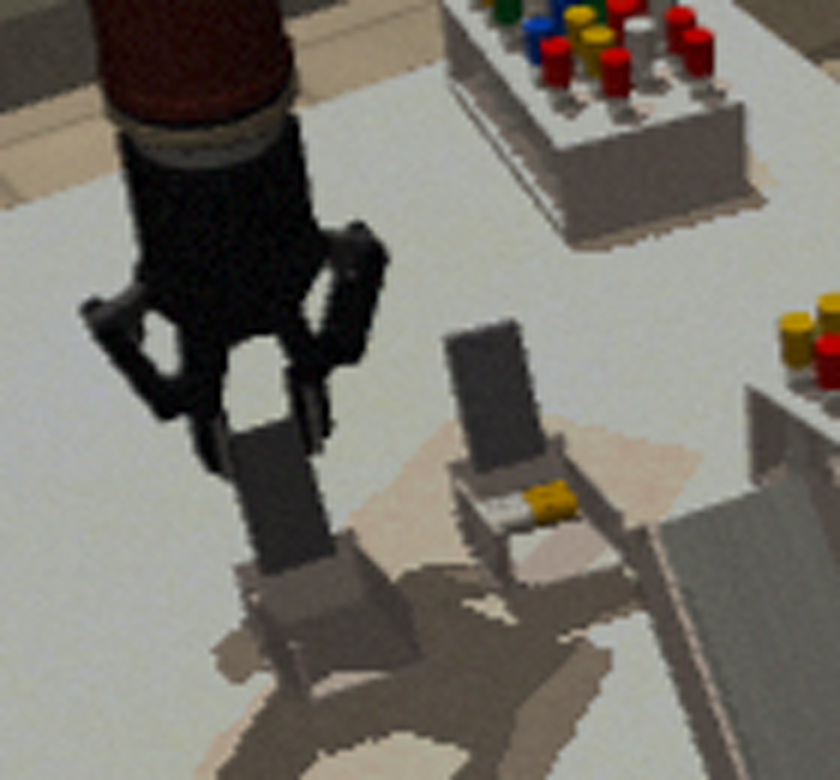

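```bash
python3 -m inch '[0,0,0.1,0,1,0,0,0.1,0,0.3,0,0,0.1,0,0.3,0,0,0.1,0,0.3,0,0,0.1,0,0.3,0,0,3,0,0.3,0,0,8,0,0.3,0,0,14,0,0.3,0,2,18,0,0.3,-3,6,18,0,0.3,-8,10,18,0,0.3,-12,12,18,0,0.3,-12,12,18,0,0.3,-12,12,18,0,0.3]'
python3 - <<'E'
from h import *
snap("side","s26");snap("top","t26");s=manip.sense();print(s["clock"],s["eef_pos"],s["finger_gap"],s["ft_force"])
crop("s26",170,110,220,200,4,"c_s26");crop("t26",140,170,260,160,3,"c_t26");crop("t26",310,220,70,60,10,"c_t26b")
E
```

```text
clock: 29.45
eef_pos: [0.3583, 0.4864, 0.2758]
orientation: [-0.706, 0.706, -0.038, 0.038]
ft_force: [0.3, 1.1, 0.9]
finger_gap: 0.7
29.55 [0.35908372 0.48588961 0.27575145] 0.6983004024752618 [-0.44739126 -0.2946434  -0.21804292]
```

View pics/c_s26.png

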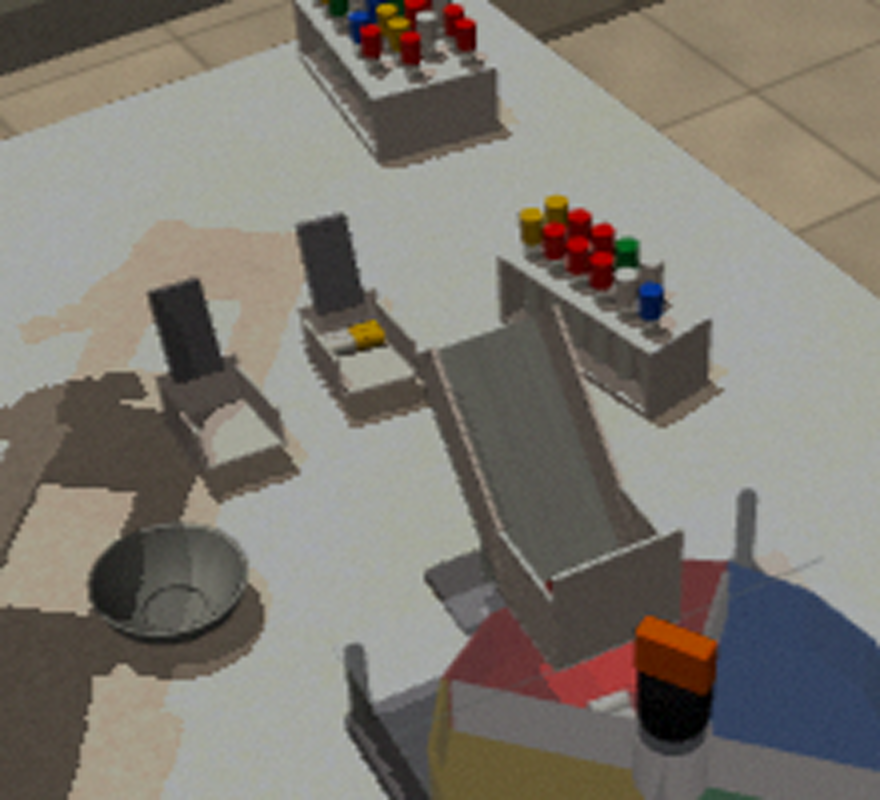

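View pics/c_t26.png

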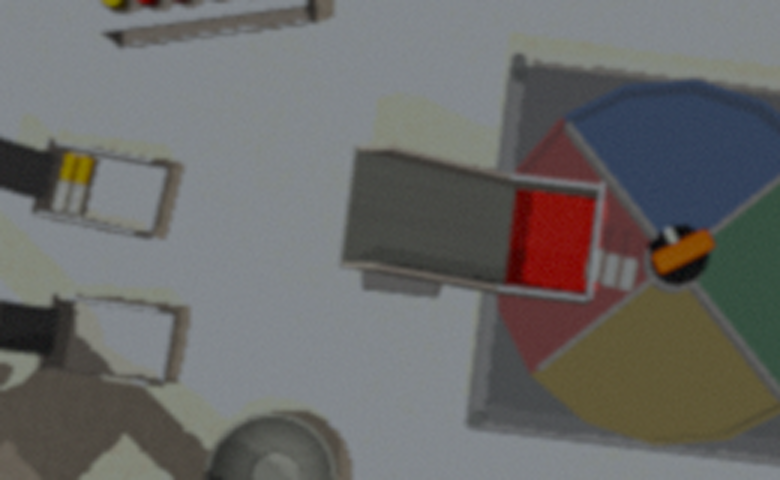

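View pics/c_t26b.png

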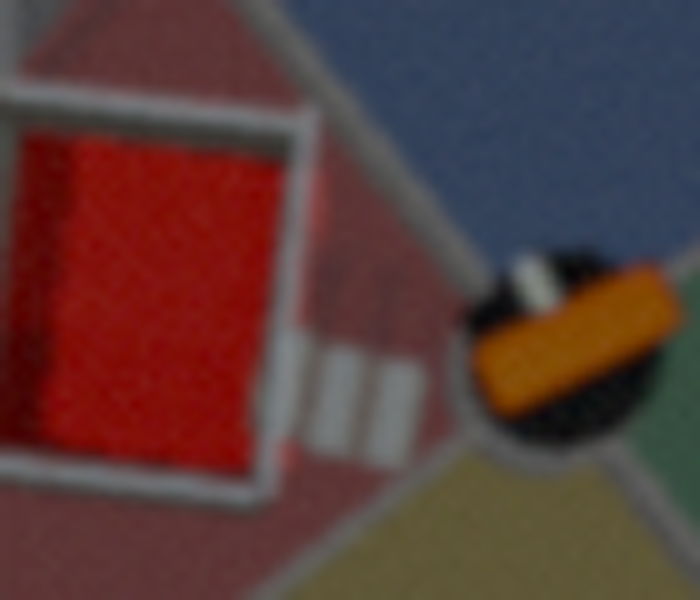

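Run:
```python
from h import *
f=lambda u,v,z:atz((140+u/3,170+v/3),"top",z)
c=np.array([.5345,-.1235,0]);ang=lambda b:np.degrees(np.arctan2(*(b-c)[[1,0]]))
a,b=ang(f(568,123,.05)),ang(f(537,372,.05));print(a,b,(a+b)/2)
P=f(357,150,.184);Q=f(343,263,.184);print("chute top",(P+Q)/2,ang((P+Q)/2), ang((f(600,186,.149)+f(590,298,.149))/2))
# knob top height: bar top end corners top vs side
s=(170+637/4,110+618/4);t=(310+479/10,220+365/10)
crop("s26",310,240,60,70,9,"c_s26k")
print(tri([(s,"side"),(t,"top")]))
```

```text
38.32606508892739 130.28493879856836 84.30550194374788
chute top [0.55618839 0.10471032 0.184     ] 84.57109436565808 87.08665569187487
(array([ 0.52586269, -0.10204014,  0.14201303]), [np.float64(0.0007651241665762989), np.float64(0.0007651241665764598)])
```

View pics/c_s26k.png

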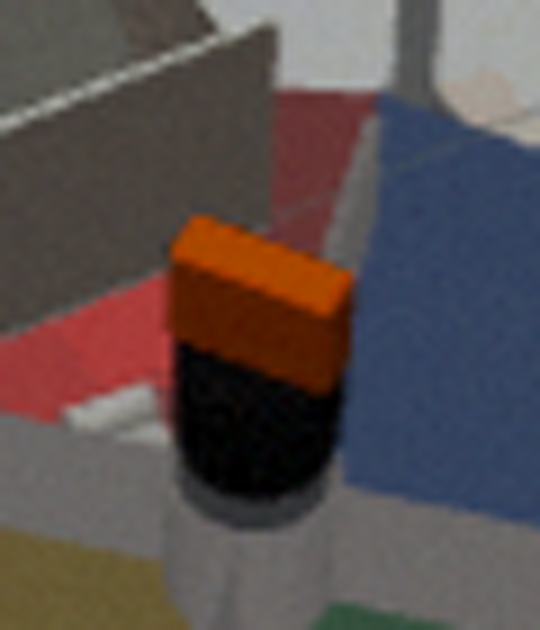

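```bash
python3 -c "
from bench import manip
print(manip.job_done(), manip.sense()['clock'])"
```

```text
the job is handed in; nothing more can be done
the job is handed in; nothing more can be done
```

I did all the steps in the order asked and handed the job in at about 30 s on the robot's clock. The knob is on the shaft, the red compartment is under the chute with all three red vials in it, and the empty tray stands upright on the bench.

- **Knob:** I fitted the orange and black knob; the blue one was the lookalike. It stopped at the expected home height. In the last pictures its top measured 142 mm above the bench; fully down should be 140 mm.
- **Carousel:** I turned it about 2.05 rad clockwise with the knob. In the last top picture the middle of the red compartment lies at 84.3° and the chute at 84.6°. The wrist camera's readings of this alignment differed by up to about 1.5°, and one rough top-view reading, taken off the stop plate, gave 87.1° for the chute.
- **Pouring:** The moves could not tilt the tool, so I pinched the top of the tray's handle across its width. I then pushed the tray's foot against the upper edge of the chute until it tipped about 40° mouth down and emptied. At first I expected the foot to sit at the lip, but contact came about 40 mm further back. The forces I saw on the tray stayed below about 8 N during pouring.
- **Tray:** I rolled it flat again by pressing it on the bench, with about 17 N at most, and let go. It stands empty and upright, about 5 cm from where it started.
- **Left alone:** The yellow tray, tube rack and dish look unmoved in the last pictures. The arm did not go near the white bottle after lifting the knob, but I did not check the bottle in a close crop at the end.

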